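# Fit up a belt rack: clamp the base bar in the vise and stand the pegs on it for tacking

## Robot

A 7-joint arm with a two-finger parallel gripper is mounted at the origin on the work surface. World frame = base frame: x ahead of the robot, y to its left, z up, the work surface at z = 0. Lengths are in mm, angles in rad, forces in N, time in s.
With the tool pointing down it reaches from about 400 to 875 mm from the base axis. Payload 4.4 kg.
Tool frame: the origin (TCP) lies midway between the tips of the shut fingers; the grasp point (between the pads) lies 19 mm behind it (ctrl.pinch_z is the distance from the TCP to the grasp point, in mm); z points along the fingers, y is the line along which they close (so a half turn about z gives the same grasp; the last joint's range is limited). The gripper opens to 85 mm and grips with 20 to 120 N. Pads are 22 mm wide; open, the fingers measure 114 mm over their backs; the gripper's body (76 mm by 85 mm) begins 54 mm behind the grasp point. The pads swing forward as they close: fully open they stand 13 mm farther back than shut.
Start: joints at [1.208, 0.628, 0.038, 1.517, -0.027, 0.996, -0.02], TCP at [190.129, -621.586, 193.913] pointing down, gripper open.
Joint ranges: [-3.06, 3.06], [-0.37, 2.12], [-1.25, 1.32], [0.18, 2.47], [-1.1, 4.24], [0.23, 1.98], [-2.94, 2.94]. Speed limits (rad/s): [2.57, 2.57, 3.14, 3.14, 3.14, 3.14, 3.14].

## Interface

Orientations are given as [roll, pitch, yaw] about the fixed x, y, z axes, in that order (R = Rz(yaw) Ry(pitch) Rx(roll)).
In Python, from cell import read_state, cams, order, ctrl gives the robot as it stands.
- The arm moves only by the tool move_arm, never from a script. Its argument "targets" is text: rows parted by semicolons, each of 7 numbers parted by spaces: the gripper's target within -1 to 1 (fully open at 1, half-way at 0, shut at -1), then the shift along the tool's x, y, z in cm, then the turn, a rotation vector about the tool's x, y, z in degrees. A call has 1 to 5 rows; each row shifts and turns the commanded pose from where the row before left it, along the tool's axes as they then stand; what a row does not reach is not made up. A row lasts 1/12 s, in which the tool goes at most 41.7 mm and 7.16 degrees, less where a joint would pass 70% of its speed; a pose out of reach is approached as far as the arm can. A call with a gripper value outside its range is refused whole. The fingers move at their own pace and stop on an object; the grip force is fixed at half the most. Time passes only in rows, so rows that do not move let the fingers close. It gives the time, the measured TCP pose, the force, the opening and the grip force at its end, in the units of the state.
- read_state(): the state, without advancing time (a new reading comes with each control period).
- cams.get_image(name): name is "side" or "top"; returns a dict with "color" (384x512x3 uint8, red, green, blue), "fovy" (degrees; the focal length in pixels is half the picture's height over the tangent of half this angle, whatever the lens; pixels are square), "cx", "cy" (the principal point, pixels), "k1" (the pictures are not rectified: a ray, as slopes to the right and down, at radius r is drawn at 1 + k1 r^2 times it, then the intrinsics apply), "rvec" (rotation vector, rad) and "tvec" (3), from world to camera coordinates, as OpenCV has them. Camera axes: x right, y down, z forward; pixel columns grow to the right and rows downward; lengths in mm; the calibration is good to about 2 mm. A picture is of the moment at which its call begins. There is no depth.
- order.finish_job(): hands the job in; it is judged then, once.
The state is a dict: "clock": time; "qpos": joint angles; "qd": joint speeds; "tau": joint torques, N m; "eef_pos": TCP position; "tool_rot": TCP orientation; "force": force on the tool from outside, world axes, zero at the start; "torque": the same for the moment, N m; "width": finger opening in mm; "gripper_force": force on a finger pad.
Only numpy, scipy, OpenCV 4.12 (cv2) and the standard library are available. Lean on these libraries where they do the work, as an engineer would, in place of code of your own. Each camera call takes 0.05 s, during which the arm holds its last target. There are 200 camera calls.

## Task

Fit up the grinder-belt rack for tack welding: lay the base bar, crosses up, on the parallels between the vise jaws, centred end to end along the jaws, and crank the vise until the jaw holds it tight against the fixed jaw. Only then stand every loose peg upright on its foot on the bar, each centred on a scribed cross of its own, let go and see that all of them stand still without wobble. Leave the torch rest, the hammer and the magnet square where they are.

Things in the scene. Friction and masses are not known exactly. Their poses are not given: they have to be found in the camera images.
- vise: machine vise on a riser plate 185 x 170 x 30 mm, fixed to the table; place and yaw (to 0.2 rad) vary. Origin: on the table; +x from crank to fixed jaw, +z up. Body x = -70 to 115 mm, 116 mm wide, bed at z = 98. Fixed jaw: face at x = 75 looking to -x, 40 thick behind it, y = -65 to 65, top at z = 132. Two parallels, fixed on the bed, 10 mm thick at x = 69 and 43, 126 long, tops at z = 124.
- seat (a point): point of the vise (axes as the vise's), on the level of the parallels' tops, 124 mm above the table, 20 mm in front of the fixed jaw's face, in the middle of the jaws: the bar's origin comes here when it is clamped.
- jaw: moving jaw, 130 mm wide, 36 mm thick, top at z = 132 mm. Origin: at table height under its gripping face, which looks to the vise's +x; it slides along the vise's x. With the crank at 0 it is at x = 5 mm in the vise's frame; at x = 35 it touches a 40 mm bar that lies against the fixed jaw. It starts at x = 9 to 21 mm.
- crank (a joint): turn of the vise crank, rad, 0 to 26, starts at 2.1 to 8.4. Grows clockwise as seen from the robot (right-handed about the vise's +x) and moves the jaw 12 mm a turn towards the fixed jaw. At angle q the knob is at y = -50 sin q, z = 78 + 50 cos q mm in the vise's frame. Stays where left; turns with 3 to 5 N at the knob; once the jaw touches the clamped bar (q = 15.7) it stiffens to 8 N and more within a tenth of a turn.
- crank_axis (a point): point on the crank's axis (along the vise's x, 78 mm above the table), x = -143 mm in the vise's frame: centre of the 50 mm radius circle, across the vise's x, that crank_knob runs on.
- crank_knob (a point): where to grip the crank's black knob: on its axis, a cylinder 24 mm dia, 65 mm long, parallel to the vise's x, spinning freely on its pin, so a gripper pointing down can carry it round without turning. It reaches 17 mm beyond this point (-x, free end) and 48 mm the other way, to the crank arm. Lowest height 28 mm.
- bar: loose aluminium base bar, 40 mm wide (its x), 252 long (its y), 20 thick (z), 0.54 kg, four crosses scribed on top. Origin: centre of the underside. Starts flat on the table at the robot's left, crosses up, its length roughly along the robot's x. On the parallels its top is 12 mm above the jaws' tops, 144 mm above the table.
- cross0 (a point): centre of a scribed cross (black lines 34 mm long) on the top face of the bar, -108 mm along the bar's y from its middle; the crosses are 72 mm apart.
- cross1 (a point): centre of a scribed cross (black lines 34 mm long) on the top face of the bar, -36 mm along the bar's y from its middle; the crosses are 72 mm apart.
- cross2 (a point): centre of a scribed cross (black lines 34 mm long) on the top face of the bar, +36 mm along the bar's y from its middle; the crosses are 72 mm apart.
- cross3 (a point): centre of a scribed cross (black lines 34 mm long) on the top face of the bar, +108 mm along the bar's y from its middle; the crosses are 72 mm apart.
- peg0: aluminium belt peg (absent: None): square head 36 x 36 x 44 mm on a round stem 24 mm dia, 60 mm long; 0.16-0.33 kg. Starts lying on a flat of the head, axis level 18 mm up, head to the robot's right (-y, to 0.25 rad). Origin: centre of the head. +x runs from foot to head: flat foot end at x = -82 mm, head top at +22, centre of mass at -17; y, z are normal to the head's flats. Standing on the clamped bar: origin at z = 226 mm.
- peg1: aluminium belt peg (absent: None): square head 36 x 36 x 44 mm on a round stem 24 mm dia, 60 mm long; 0.16-0.33 kg. Starts lying on a flat of the head, axis level 18 mm up, head to the robot's right (-y, to 0.25 rad). Origin: centre of the head. +x runs from foot to head: flat foot end at x = -82 mm, head top at +22, centre of mass at -17; y, z are normal to the head's flats. Standing on the clamped bar: origin at z = 226 mm.
- peg2: aluminium belt peg (absent: None): square head 36 x 36 x 44 mm on a round stem 24 mm dia, 60 mm long; 0.16-0.33 kg. Starts lying on a flat of the head, axis level 18 mm up, head to the robot's right (-y, to 0.25 rad). Origin: centre of the head. +x runs from foot to head: flat foot end at x = -82 mm, head top at +22, centre of mass at -17; y, z are normal to the head's flats. Standing on the clamped bar: origin at z = 226 mm.
- peg3: aluminium belt peg (absent: None): square head 36 x 36 x 44 mm on a round stem 24 mm dia, 60 mm long; 0.16-0.33 kg. Starts lying on a flat of the head, axis level 18 mm up, head to the robot's right (-y, to 0.25 rad). Origin: centre of the head. +x runs from foot to head: flat foot end at x = -82 mm, head top at +22, centre of mass at -17; y, z are normal to the head's flats. Standing on the clamped bar: origin at z = 226 mm.
- torch_rest: bystander: blue bent-sheet rest on a round brass magnet foot (90 mm across), a black torch of about 215 mm length lying across its top 141 mm up; origin at the centre of the foot's underside; leave it alone.
- hammer: bystander: steel hammer with a wooden handle, 0.75 kg, lying on the table beyond the vise; leave it alone.
- magnet_square: bystander: red L-shaped welding magnet, legs about 85 mm, 24 mm thick, flat on the table; origin between its legs; leave it alone.
Mind the look-alikes: they are no part of the job. Leave any blue or purple look-alike of the peg0 alone.

How it is judged:
By the outcome, as a careful person would: the job done as asked, in the order asked, and still so for the second after the job is handed in, with the robot touching nothing.
Of peg0, peg1, peg2, peg3 only 2 to 4 are there at a start; the rules pass over those that are not, and their reading is None.
At some moment in a run one of peg0, peg1, peg2, peg3 may be knocked a few centimetres aside while the robot is not near it.
Once in a run the grip may slacken for a moment while it holds something.
It also fails if it takes over 210 s, if anything falls off the work surface, if the arm or the gripper's body presses on something with over 40 N, if the wrist force passes 120 N, or if a joint passes its speed limit or range.

## Working session

There is one attempt and no reset: what is moved stays moved. The work goes in short steps, Python scripts to look and compute and a tool call to move; the robot and the scene stay as the last step left them, time stands still between calls to the robot, and variables do not carry over. Pictures are saved under pics/ and viewed, at most 14 in all, crops included, and the job is handed in when it is done.

Besides the shell and the picture viewer there is one more tool, called after "Request:" as name(argument=value, ...), one argument or row to a line, values as JSON. move_arm: Moves the arm, as the interface text tells. Its arguments: {"type":"object","properties":{"targets":{"type":"string"}},"required":["targets"]}

View pics/top0.png

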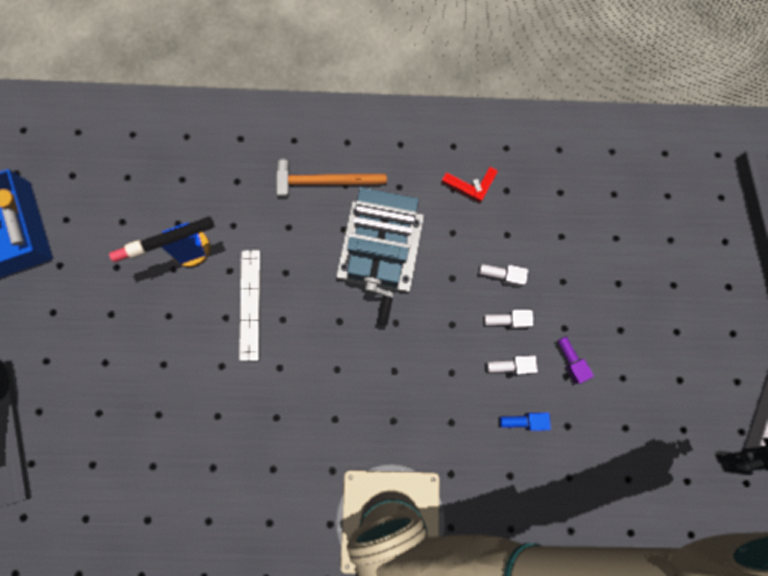

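View pics/side0.png

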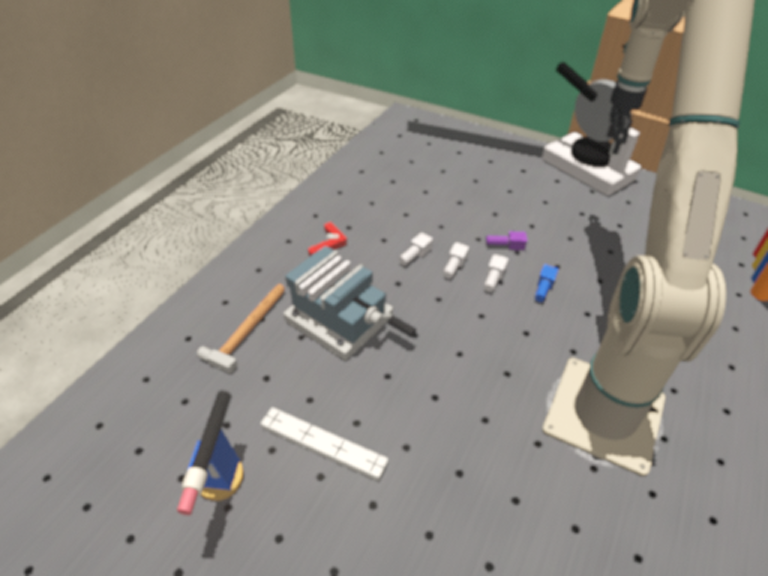

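Run:
```python
from h import *
print([a for a in dir(ctrl) if a[0]!='_'])
C={n:cam(n) for n in('top','side')}
for n,c in C.items():
    im=c['im'].astype(int); mx=im.max(2); mn=im.min(2)
    m=((mn>150)&(mx-mn<40)).astype(np.uint8)
    k,l,s,ce=cv2.connectedComponentsWithStats(m)
    print(n)
    for i in range(1,k):
        if 40<s[i,4]<3000:
            r=cv2.minAreaRect(np.argwhere(l==i)[:,::-1].astype(np.float32)); 
            print(s[i].tolist(),ce[i].round(1),'rect',np.round(r[0],1),np.round(r[1],1),round(r[2],1),'z9',onz(c,*ce[i],18)[:2].round())
t=cv2.resize(C['top']['im'][120:225,215:295],None,fx=5,fy=5,interpolation=cv2.INTER_CUBIC)
s=cv2.resize(C['side']['im'][155:245,180:285],None,fx=3.7,fy=3.7,interpolation=cv2.INTER_CUBIC)
o=np.zeros((525,400+s.shape[1],3),np.uint8); o[:525,:400]=t; o[:s.shape[0],400:]=s; print(o.shape)
save('vise.png',o)
```

```text
['MotionError', 'pinch_z']
top
[67, 0, 21, 9, 87] [79.1  2.9] rect [77.  4.] [20.  8.] 0.0 z9 [1203.  710.]
[184, 0, 101, 52, 1723] [240.6  21.1] rect [230.1  23. ] [102.6  49.3] 21.3 z9 [1157.  105.]
[287, 1, 10, 14, 56] [291.4   8.4] rect [291.4   7.5] [ 5.8 14.8] 14.0 z9 [1218.  -85.]
[293, 0, 17, 19, 186] [301.9   9.4] rect [302.1  10.5] [12.8 20.3] 19.7 z9 [1216. -125.]
[403, 0, 12, 18, 69] [408.4   8.7] rect [408.3   8.6] [20.2  6.6] 53.1 z9 [1234. -531.]
[22, 8, 39, 30, 464] [40.9 19.6] rect [42.9 17.9] [29.7 34.9] 70.9 z9 [1128.  841.]
[185, 106, 7, 24, 144] [188.  118.4] rect [188.  117.5] [23.  6.] 90.0 z9 [765. 278.]
[225, 134, 57, 60, 932] [256.8 157.1] rect [253.5 163. ] [49.2 52.4] 11.3 z9 [631.  29.]
[2, 140, 11, 22, 118] [  7.  150.2] rect [  6.9 150. ] [21.8  5.4] 74.1 z9 [624. 891.]
[83, 161, 12, 10, 80] [ 88.7 165.1] rect [ 88.7 164.9] [8.5 9.4] 63.4 z9 [582. 608.]
[159, 167, 14, 74, 908] [165.8 203.2] rect [166.  203.5] [12.9 73.2] 1.3 z9 [457. 334.]
[320, 176, 32, 14, 242] [338.3 181.7] rect [335.9 180.6] [31.5 10.9] 14.0 z9 [ 552. -257.]
[245, 185, 17, 12, 62] [
[... 1246 characters left out ...]
] [248.1 209. ] rect [247.8 209.3] [8.5 7.8] 45.0 z9 [535.   5.]
[131, 230, 27, 15, 200] [143.3 236.9] rect [143.7 236.9] [26.4  8.5] 21.8 z9 [768. 277.]
[361, 238, 33, 63, 1158] [377.7 269.7] rect [376.6 269.2] [62.2 31.8] 88.9 z9 [74. 31.]
[432, 262, 12, 32, 209] [438.3 277.7] rect [437.2 277.4] [10.6 31.2] 3.0 z9 [-97. -29.]
[173, 270, 87, 49, 1432] [216.3 294.1] rect [215.8 294. ] [89.6 16.7] 23.7 z9 [453. 334.]
[382, 299, 27, 13, 103] [394.  305.3] rect [394.9 305.8] [28.2  4.7] 25.2 z9 [  0. 125.]
[404, 303, 30, 13, 213] [421.  308.3] rect [419.2 306.4] [30.6  9.6] 23.2 z9 [-71.  98.]
[121, 311, 16, 16, 182] [128.9 318.1] rect [129.  318.4] [13.2 15.3] 16.7 z9 [619. 513.]
(525, 788, 3)
```

View pics/vise.png

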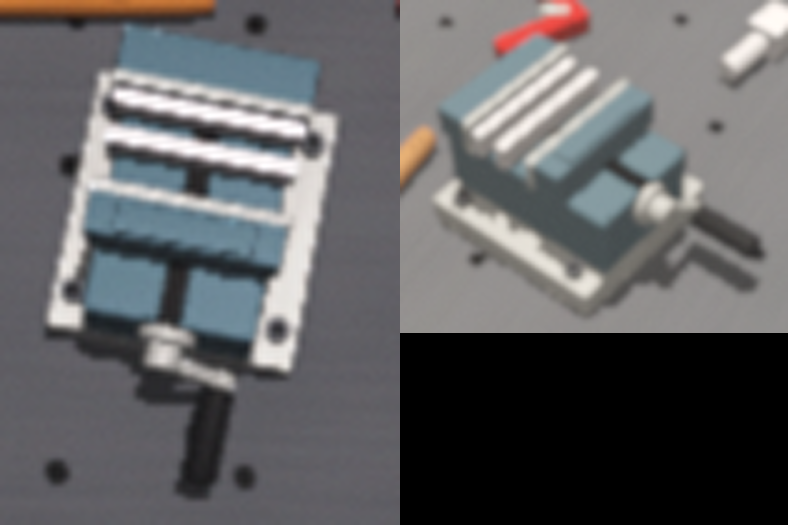

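```bash
cat > meas0.py <<'E'
from h import *
T=cam('top');S=cam('side')
tp=lambda x,y,z:onz(T,x/5+215-.4,y/5+120-.4,z)
sp=lambda x,y,z:onz(S,(x-400)/3.7+180-.4,y/3.7+155-.4,z)
P=[tp(103,72,30),tp(337,115,30),tp(290,372,30),tp(47,328,30)]
for p in P: print('plate',p.round())
c=sum(P)/4; print('plate ctr',c.round(1))
for a,b in((0,1),(1,2),(2,3),(3,0)): d=P[b]-P[a]; print('len',np.linalg.norm(d).round(),np.arctan2(d[1],d[0]).round(3))
for n,f,a,b in(('t1',tp,(112,95),(308,132)),('t2',tp,(107,135),(295,172)),('s1',sp,(472,138),(577,60)),('s2',sp,(500,155),(598,72))):
    A=f(*a,124);B=f(*b,124);d=A-B; print(n,A.round(),B.round(),'mid',((A+B)/2).round(1),'len',np.linalg.norm(d).round(),'yaw',(np.arctan2(d[1],d[0])-np.pi/2).round(3))
# dark marks on bar: crosses
for c in(T,S):
    g=c['im'].min(2).astype(int); m=((g>150)).astype(np.uint8)
    k,l,s,ce=cv2.connectedComponentsWithStats(m)
    want=np.array([165.8,203.2] if c is T else [216.3,294.1]); i=1+np.argmin(np.linalg.norm(ce[1:]-want,axis=1))
    cn=cv2.findContours((l==i).astype(np.uint8),cv2.RETR_EXTERNAL,cv2.CHAIN_APPROX_NONE)[0][0]
    q=cv2.boxPoints(cv2.minAreaRect(cn)); print('bar corners z20',[onz(c,*p,20)[:2].round(1).tolist() for p in q])
E
python3 meas0.py
```

```text
plate [708. 107.  30.]
plate [683. -58.  30.]
plate [499. -29.  30.]
plate [524. 138.  30.]
plate ctr [603.5  39.5  30. ]
len 167.0 -1.725
len 186.0 2.986
len 169.0 1.421
len 187.0 -0.166
t1 [660.  95. 124.] [639. -32. 124.] mid [649.5  31.7 124. ] len 129.0 yaw -0.159
t2 [633.  98. 124.] [612. -24. 124.] mid [622.4  36.7 124. ] len 124.0 yaw -0.167
s1 [659. 103. 124.] [633. -28. 124.] mid [646.3  37.4 124. ] len 133.0 yaw -0.195
s2 [627. 108. 124.] [608. -23. 124.] mid [617.6  42.4 124. ] len 133.0 yaw -0.14
bar corners z20 [[332.2, 347.6], [583.8, 361.7], [584.3, 317.3], [332.5, 304.7]]
bar corners z20 [[583.8, 369.2], [597.9, 317.8], [331.1, 303.2], [325.9, 351.3]]
```

```bash
cat > plan.py <<'E'
from h import *
from scipy.spatial.transform import Rotation as Ro, Slerp
def down(yaw): return Ro.from_euler('xyz',[np.pi,0,yaw])
def cur(): 
    s=read_state(); return np.array(s['eef_pos'],float),Ro.from_euler('xyz',s['tool_rot'])
def plan(goals,start=None,dec=1,vmax=34,wmax=6.0,show=True):
    """goals: (pos, Rotation, grip[, nrows])"""
    p,R=start or cur(); rows=[]
    for g in goals:
        P=np.array(g[0],float);G=g[1]; ang=np.degrees((R.inv()*G).magnitude())
        n=g[3] if len(g)>3 else max(1,int(np.ceil(max(np.linalg.norm(P-p)/vmax,ang/wmax))))
        p0,sl=p.copy(),Slerp([0,1],Ro.concatenate([R,G]))
        for i in range(1,n+1):
            t=p0+(P-p0)*i/n; dl=np.round(R.inv().apply(t-p)/10,dec); rv=np.round((R.inv()*sl(i/n)).as_rotvec(degrees=True),dec)
            p=p+R.apply(dl*10); R=R*Ro.from_rotvec(rv,degrees=True)
            rows.append('%g '%g[2]+' '.join('%g'%(x+0) for x in [*dl,*rv]))
    if show:
        for i in range(0,len(rows),5): print(';'.join(rows[i:i+5]))
    return p,R
def st():
    s=read_state(); print('t',round(s['clock'],2),'p',np.round(s['eef_pos'],1),'rot',np.round(s['tool_rot'],3),'F',np.round(s['force'],1),'w',round(s['width'],1),'gf',round(s['gripper_force'],1),'q',np.round(s['qpos'],2))
    open('log.txt','a').write(repr([list(map(float,s['qpos'])),list(map(float,s['eef_pos'])),list(map(float,s['tool_rot']))])+'\n')
E
python3 - <<'E'
from plan import *
T=cam('top');S=cam('side')
p=two(T,(197/5+214.6,485/5+119.6),S,(358/3.7+179.6,248/3.7+154.6)); print('knob end',p)
p=two(T,(213/5+214.6,395/5+119.6),S,(300/3.7+179.6,208/3.7+154.6)); print('knob in',p)
st()
plan([((330,-520,280),down(.6),1),((560,-200,280),down(1.5),1),((600,60,280),down(2.4),1),((458,335,130),down(3.195),1)])
E
```

```text
knob end (array([416.21133417,  31.89924279,  46.25826782]), np.float64(2.0120022378417124))
knob in (array([476.76870967,  23.52461485,  56.93976825]), np.float64(0.6905760152298043))
t 0.4 p [ 190.1 -621.5  193.8] rot [-3.141 -0.     0.297] F [-1.1  0.6  0.3] w 85.4 gf 0.0 q [ 1.21  0.63  0.04  1.52 -0.03  1.   -0.02]
1 2.7 -0.9 -1.4 0 0 -2.9;1 2.8 -0.8 -1.5 0 0 -2.9;1 2.8 -0.7 -1.4 0 0 -2.9;1 2.8 -0.5 -1.4 0 0 -2.9;1 2.9 -0.4 -1.5 0 0 -2.9
1 2.9 -0.2 -1.4 0 0 -2.9;1 3.1 -1.1 0 0 0 -4.3;1 3.1 -0.9 0 0 0 -4.3;1 3.3 -0.6 0 0 0 -4.3;1 3.2 -0.4 0 0 0 -4.3
1 3.3 -0.2 0 0 0 -4.3;1 3.3 0.1 0 0 0 -4.3;1 3.2 0.3 0 0 0 -4.3;1 3.3 0.6 0 0 0 -4.3;1 3.1 0.8 0 0 0 -4.3
1 3.2 1.1 0 0 0 -4.2;1 3 1.3 0 0 0 -4.3;1 2.9 1.5 0 0 0 -4.3;1 2.9 0.2 0 0 0 -5.7;1 2.9 0.6 0 0 0 -5.8
1 2.8 0.8 0 0 0 -5.7;1 2.7 1.1 0 0 0 -5.7;1 2.6 1.3 0 0 0 -5.8;1 2.4 1.6 0 0 0 -5.7;1 2.3 1.9 0 0 0 -5.7
1 2.1 2 0 0 0 -5.8;1 1.9 2.3 0 0 0 -5.7;1 2.6 1 1.4 0 0 -4.1;1 2.6 1.1 1.3 0 0 -4.2;1 2.5 1.4 1.4 0 0 -4.1
1 2.3 1.5 1.4 0 0 -4.2;1 2.3 1.7 1.3 0 0 -4.1;1 2.1 1.8 1.4 0 0 -4.1;1 2 2 1.3 0 0 -4.2;1 1.8 2.1 1.4 0 0 -4.1
1 1.7 2.3 1.4 0 0 -4.2;1 1.5 2.3 1.3 0 0 -4.1;1 1.4 2.5 1.4 0 0 -4.2
```

Run:
```python
from h import *
T=cam('top')['im']
a=cv2.resize(T[155:250,140:195],None,fx=5,fy=5,interpolation=cv2.INTER_CUBIC);b=cv2.resize(T[165:295,310:400],None,fx=475/130,fy=475/130,interpolation=cv2.INTER_CUBIC)
save('choice.png',np.hstack([a,b[:475]]))
```

```text
(no output)
```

View pics/choice.png

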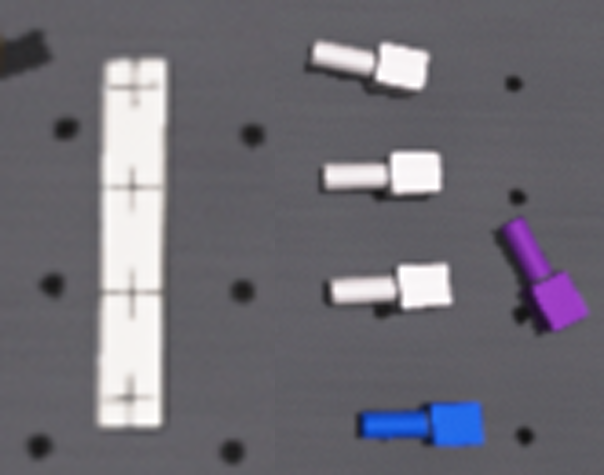

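Request:
move_arm(
  targets="1 2.7 -0.9 -1.4 0 0 -2.9;1 2.8 -0.8 -1.5 0 0 -2.9;1 2.8 -0.7 -1.4 0 0 -2.9;1 2.8 -0.5 -1.4 0 0 -2.9;1 2.9 -0.4 -1.5 0 0 -2.9",
)

```text
clock: 0.87
eef_pos: [307.4, -535.8, 266.5]
tool_rot: [-3.141, 0.0, 0.552]
force: [-0.5, -0.5, -0.4]
width: 85.4
gripper_force: 0.0
```

Request:
move_arm(
  targets="1 2.9 -0.2 -1.4 0 0 -2.9;1 3.1 -1.1 0 0 0 -4.3;1 3.1 -0.9 0 0 0 -4.3;1 3.3 -0.6 0 0 0 -4.3;1 3.2 -0.4 0 0 0 -4.3",
)

```text
clock: 1.28
eef_pos: [408.0, -412.2, 280.2]
tool_rot: [3.141, -0.0, 0.904]
force: [0.1, -0.1, -1.0]
width: 85.6
gripper_force: 0.0
```

Request:
move_arm(
  targets="1 3.3 -0.2 0 0 0 -4.3;1 3.3 0.1 0 0 0 -4.3;1 3.2 0.3 0 0 0 -4.3;1 3.3 0.6 0 0 0 -4.3;1 3.1 0.8 0 0 0 -4.3",
)

```text
clock: 1.7
eef_pos: [502.9, -278.7, 280.2]
tool_rot: [3.141, 0.0, 1.28]
force: [0.6, 0.3, -0.2]
width: 85.5
gripper_force: 0.0
```

```bash
python3 -c "
from plan import *
st()
plan([((600,60,280),down(2.4),1),((458,335,130),down(3.195),1)])"
```

```text
t 1.7 p [ 502.9 -278.7  280.2] rot [3.141 0.    1.28 ] F [ 0.6  0.3 -0.2] w 85.5 gf 0.0 q [ 0.64  0.44 -0.27  1.61  0.13  1.1   0.04]
1 3.2 0 0 0 0 -5.8;1 3.2 0.2 0 0 0 -5.9;1 3.1 0.7 0 0 0 -5.8;1 3.1 0.9 0 0 0 -5.8;1 3 1.2 0 0 0 -5.9
1 2.8 1.5 0 0 0 -5.8;1 2.6 1.9 0 0 0 -5.8;1 2.5 2 0 0 0 -5.9;1 2.2 2.3 0 0 0 -5.8;1 2 2.5 0 0 0 -5.8
1 1.7 2.7 0 0 0 -5.9;1 2.6 1 1.4 0 0 -4.1;1 2.6 1.1 1.3 0 0 -4.2;1 2.5 1.4 1.4 0 0 -4.1;1 2.3 1.5 1.4 0 0 -4.2
1 2.3 1.7 1.3 0 0 -4.1;1 2.1 1.8 1.4 0 0 -4.1;1 2 2 1.3 0 0 -4.2;1 1.8 2.2 1.4 0 0 -4.1;1 1.7 2.2 1.4 0 0 -4.2
1 1.5 2.4 1.3 0 0 -4.1;1 1.4 2.5 1.4 0 0 -4.1
```

The crop shows the bar (crosses at crop px (135,87), (133,187), (132,292), (130,398)), three white pegs at (402,65), (415,172) and (425,285), and the blue (455,425) and purple (555,300) look-alikes to avoid.

Request:
move_arm(
  targets="1 3.2 1.1 0 0 0 -4.2;1 3 1.3 0 0 0 -4.3;1 2.9 1.5 0 0 0 -4.3;1 2.9 0.2 0 0 0 -5.7;1 2.9 0.6 0 0 0 -5.8",
)

```text
clock: 2.12
eef_pos: [570.1, -140.7, 279.8]
tool_rot: [3.141, 0.0, 1.705]
force: [0.9, 0.9, -0.3]
width: 85.2
gripper_force: 0.0
```

Request:
move_arm(
  targets="1 2.8 0.8 0 0 0 -5.7;1 2.7 1.1 0 0 0 -5.7;1 2.6 1.3 0 0 0 -5.8;1 2.4 1.6 0 0 0 -5.7;1 2.3 1.9 0 0 0 -5.7",
)

```text
clock: 2.53
eef_pos: [591.7, 3.2, 280.1]
tool_rot: [-3.142, 0.001, 2.203]
force: [0.9, -0.0, 0.2]
width: 85.3
gripper_force: 0.0
```

Request:
move_arm(
  targets="1 2.1 2 0 0 0 -5.8;1 1.9 2.3 0 0 0 -5.7;1 2.6 1 1.4 0 0 -4.1;1 2.6 1.1 1.3 0 0 -4.2;1 2.5 1.4 1.4 0 0 -4.1",
)

```text
clock: 2.95
eef_pos: [560.9, 136.9, 238.7]
tool_rot: [3.141, 0.001, 2.619]
force: [0.7, 0.6, -0.2]
width: 85.3
gripper_force: 0.0
```

Request:
move_arm(
  targets="1 2.3 1.5 1.4 0 0 -4.2;1 2.3 1.7 1.3 0 0 -4.1;1 2.1 1.8 1.4 0 0 -4.1;1 2 2 1.3 0 0 -4.2;1 1.8 2.1 1.4 0 0 -4.1",
)

```text
clock: 3.37
eef_pos: [496.7, 260.9, 170.6]
tool_rot: [3.141, 0.001, 2.981]
force: [0.3, -0.2, 0.4]
width: 85.2
gripper_force: 0.0
```

Request:
move_arm(
  targets="1 1.7 2.3 1.4 0 0 -4.2;1 1.5 2.3 1.3 0 0 -4.1;1 1.4 2.5 1.4 0 0 -4.2;1 0 0 0 0 0 0;1 0 0 0 0 0 0",
)

```text
clock: 3.78
eef_pos: [456.3, 336.3, 129.3]
tool_rot: [-3.142, -0.001, -3.084]
force: [1.2, -0.2, -0.3]
width: 85.3
gripper_force: 0.0
```

```bash
python3 -c "
from plan import *
st()
plan([((458,335,60),down(3.195),1),((458,335,8),down(3.195),1,4),((458,335,8),down(3.195),1,1),((458,335,8),down(3.195),-1,8)],dec=2)
np.set_printoptions(suppress=True)
c=cam('side'); save('b1.png',c['im'],(120,180,320,340),4)"
```

```text
t 3.78 p [456.3 336.3 129.3] rot [-3.142e+00 -1.000e-03 -3.084e+00] F [ 1.2 -0.2 -0.3] w 85.3 gf 0.0 q [-0.24  0.68 -0.72  1.81  0.57  0.87  0.41]
1 -0.06 -0.05 2.31 0 -0.03 0.08;1 -0.05 -0.04 2.31 0 -0.03 0.08;1 -0.06 -0.05 2.31 0 -0.02 0.07;1 0 0 1.3 0 0 0;1 0 0 1.3 0 0 0
1 0 0 1.3 0 0 0;1 0 0 1.3 0 0 0;1 0 0 0 0 0 0;-1 0 0 0 0 0 0;-1 0 0 0 0 0 0
-1 0 0 0 0 0 0;-1 0 0 0 0 0 0;-1 0 0 0 0 0 0;-1 0 0 0 0 0 0;-1 0 0 0 0 0 0
-1 0 0 0 0 0 0
```

View pics/b1.png

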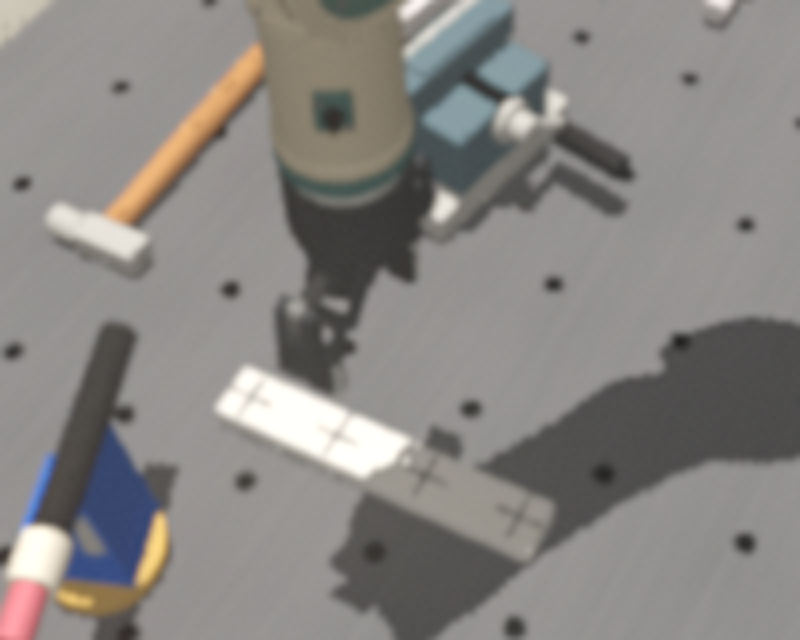

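Request:
move_arm(
  targets="1 0 0 2.4 0 0 0;1 0 0 2.4 0 0 0;1 0 0 2.2 0 0 0;1 0 0 1.3 0 0 0;1 0 0 1.3 0 0 0",
)

```text
clock: 4.25
eef_pos: [459.1, 333.5, 33.3]
tool_rot: [-3.141, 0.001, -3.09]
force: [-0.1, 0.0, 0.4]
width: 85.5
gripper_force: 0.0
```

Request:
move_arm(
  targets="1 0 0 1.2 0 0 0;1 0 0 1.2 0 0 0;1 0 0 0 0 0 0;1 0 0 0 0 0 0",
)

```text
clock: 4.58
eef_pos: [457.8, 334.9, 9.7]
tool_rot: [-3.141, -0.0, -3.087]
force: [0.8, -1.0, -0.1]
width: 85.5
gripper_force: 0.0
```

Request:
move_arm(
  targets="-1 0 0 0 0 0 0;-1 0 0 0 0 0 0;-1 0 0 0 0 0 0;-1 0 0 0 0 0 0;-1 0 0 0 0 0 0",
)

```text
clock: 5.0
eef_pos: [458.0, 335.1, 10.3]
tool_rot: [3.141, 0.001, -3.087]
force: [-0.9, -0.2, 1.3]
width: 25.1
gripper_force: 0.0
```

Request:
move_arm(
  targets="-1 0 0 0 0 0 0;-1 0 0 0 0 0 0;-1 0 0 0 0 0 0",
)

```text
clock: 5.25
eef_pos: [457.9, 334.9, 10.0]
tool_rot: [-3.142, 0.0, -3.087]
force: [-0.1, 0.4, -0.2]
width: -0.1
gripper_force: 0.0
```

```bash
python3 -c "
from plan import *
st()
S=np.array([635.6,34.2,0])
p=plan([((458,336,150),down(-3.09),-1,8)])
p=plan([((500,300,220),down(-3.4),-1),((S+[-3,0,190]),down(1.408-2*np.pi+0),-1)] if 0 else [((500,290,220),down(2.9),-1),((560,190,220),down(2.2),-1),((S+[-2,0,190]),down(1.408),-1),((S+[-2,0,160]),down(1.408),-1,3)],start=p)"
```

```text
t 5.25 p [457.9 334.9  10. ] rot [-3.142  0.    -3.087] F [-0.1  0.4 -0.2] w -0.1 gf 0.0 q [-0.32  0.84 -0.57  1.88  0.74  0.65  0.27]
-1 0 0 -1.8 0 0 0;-1 0 0 -1.7 0 0 0;-1 0 0 -1.8 0 0 0.1;-1 0 0.1 -1.7 0 0 0;-1 0 0 -1.8 0 0 0
-1 0 0 -1.7 0 0 0;-1 0 0 -1.8 0 0 0;-1 0 0 -1.7 0 0 0
-1 -1.3 -1.6 -2.3 0 0 5.6;-1 -1.5 -1.5 -2.4 0 0 5.6;-1 -1.6 -1.3 -2.3 0 0 5.6;-1 -1.2 -1.2 0 0 0 5.7;-1 -1.3 -1 0 0 0 5.8
-1 -1.3 -1 0 0 0 5.7;-1 -1.5 -0.7 0 0 0 5.7;-1 -1.6 -0.7 0 0 0 5.8;-1 -1.6 -0.4 0 0 0 5.7;-1 -1.6 -0.4 0 0 0 5.8
-1 -2.1 -0.4 0.4 0 0 5.7;-1 -2.2 -0.2 0.3 0 0 5.6;-1 -2.1 0 0.4 0 0 5.7;-1 -2.1 0.3 0.4 0 0 5.7;-1 -2.1 0.4 0.4 0 0 5.6
-1 -2.1 0.7 0.3 0 0 5.7;-1 -2 0.9 0.4 0 0 5.7;-1 -1.9 1 0.4 0 0 5.6;-1 0 0 1 0 0 0;-1 0 0 1 0 0 0
-1 0 0 1 0 0 0
```

```bash
python3 -c "
from plan import *
p,R=cur()
for n in('top','side'):
    c=cam(n); print(n,proj(c,p),proj(c,[458,335,20]))
    if n=='side': a=cv2.resize(c['im'][230:350,140:280],None,fx=4,fy=4); 
    else: b=cv2.resize(c['im'][150:270,120:200],None,fx=3,fy=4)
save('b2.png',np.hstack([a,b]))"
```

```text
top [166.02221947 203.33650975] [165.33843746 202.83896801]
side [214.99265163 295.05539761] [214.71336684 293.26554853]
```

View pics/b2.png

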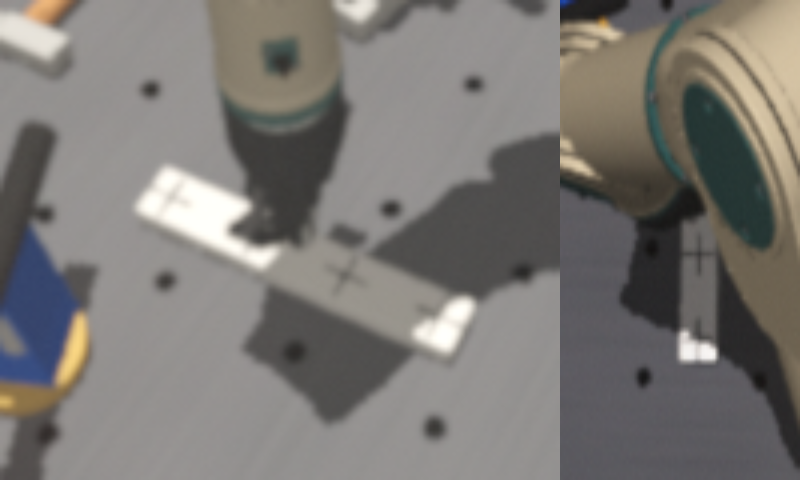

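Request:
move_arm(
  targets="-1 0 0 -2 0 0 0;1 0 0 -1.5 0 0 0;1 0 0 0 0 0 0;1 0 0 0 0 0 0;1 0 0 0 0 0 0",
)

```text
clock: 5.77
eef_pos: [457.7, 334.5, 44.5]
tool_rot: [-3.141, -0.0, -3.088]
force: [0.1, -0.5, 0.2]
width: 48.2
gripper_force: 0.0
```

Request:
move_arm(
  targets="1 0 0 0 0 0 0;1 0 0 0 0 0 0;1 0 0 2 0 0 0;1 0 0 1.5 0 0 0;1 0 0 0.9 0 0 0",
)

```text
clock: 6.18
eef_pos: [457.0, 334.0, -0.9]
tool_rot: [-3.14, -0.002, -3.087]
force: [0.1, -0.5, 0.7]
width: 85.7
gripper_force: 0.0
```

Request:
move_arm(
  targets="1 0 0 0 0 0 0;1 0 0 0 0 0 0;-1 0 0 0 0 0 0;-1 0 0 0 0 0 0;-1 0 0 0 0 0 0",
)

```text
clock: 6.6
eef_pos: [458.3, 335.3, 1.7]
tool_rot: [3.141, 0.001, -3.088]
force: [-1.3, -0.2, 0.0]
width: 51.6
gripper_force: 0.0
```

Request:
move_arm(
  targets="-1 0 0 0 0 0 0;-1 0 0 0 0 0 0;-1 0 0 0 0 0 0;-1 0 0 0 0 0 0",
)

```text
clock: 6.93
eef_pos: [457.9, 334.9, 1.1]
tool_rot: [3.142, 0.0, -3.087]
force: [0.3, -0.1, -0.3]
width: 0.5
gripper_force: 0.0
```

```bash
python3 -c "
from plan import *
p,R=cur()
c=cam('side'); im=c['im'].copy(); k=8; a=cv2.resize(im[255:320,170:265],None,fx=k,fy=k,interpolation=cv2.INTER_CUBIC)
for P,col in((p,(255,0,0)),(p+R.apply([0,20,0]),(0,255,0)),(p+R.apply([0,-20,0]),(0,255,0)),(p+R.apply([0,0,-19]),(0,0,255)),(p+R.apply([0,0,-73]),(255,255,0))):
    u=proj(c,P); cv2.circle(a,tuple(int(x) for x in ((u-[170,255]+.5)*k)),4,col,-1)
save('b3.png',a); st()"
```

```text
t 6.98 p [457.9 334.9   1. ] rot [ 3.142  0.    -3.087] F [-0.2  1.1 -0.6] w 0.1 gf 0.0 q [-0.33  0.85 -0.56  1.88  0.75  0.63  0.26]
```

View pics/b3.png

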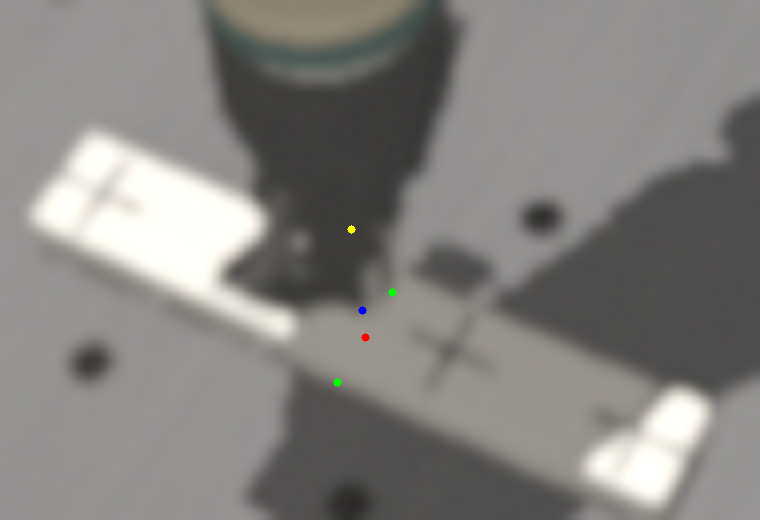

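Request:
move_arm(
  targets="-1 0 0 -3.5 0 0 0;-1 0 0 -3.5 0 0 0;-1 0 0 -3.5 0 0 0;-1 0 0 0 0 0 0;-1 0 0 0 0 0 0",
)

```text
clock: 7.4
eef_pos: [459.0, 336.0, 108.1]
tool_rot: [3.139, 0.004, -3.088]
force: [0.2, -0.8, -1.4]
width: -0.4
gripper_force: 0.0
```

```bash
python3 -c "
from plan import *
p,R=cur()
def draw(c,x0,y0,x1,y1,k):
    a=cv2.resize(c['im'][y0:y1,x0:x1],None,fx=k,fy=k,interpolation=cv2.INTER_CUBIC)
    for P,col in((p,(255,0,0)),(p+R.apply([0,20,0]),(0,255,0)),(p+R.apply([0,-20,0]),(0,255,0)),(p+R.apply([0,0,-19]),(0,0,255)),(p+R.apply([0,0,-73]),(255,255,0))):
        u=proj(c,P); cv2.circle(a,tuple(int(x) for x in ((u-[x0,y0]+.5)*k)),3,col,-1)
    return a
a=draw(cam('side'),165,220,265,320,6)
save('b4.png',a); st()
print(proj(cam('side'),[456.3,336.3,129.3]))"
```

```text
t 7.45 p [458.2 334.7 106.5] rot [ 3.142e+00  1.000e-03 -3.088e+00] F [-0.7 -0.7  0.7] w -0.1 gf 0.0 q [-0.25  0.71 -0.69  1.83  0.6   0.83  0.38]
[212.32979315 272.5581186 ]
```

View pics/b4.png

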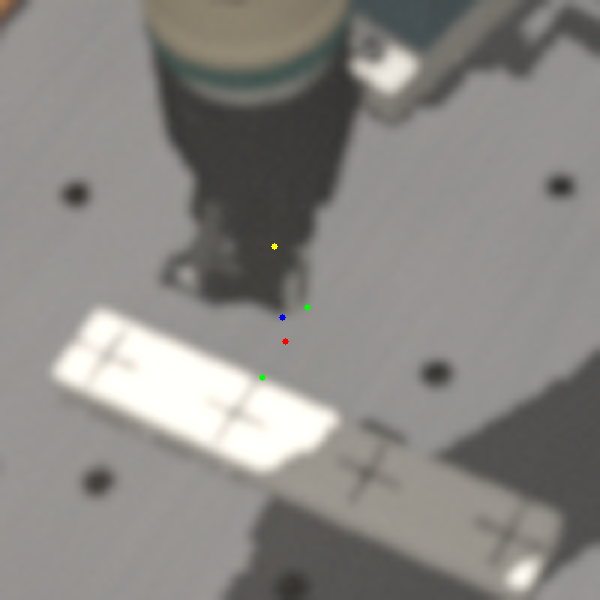

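```bash
python3 -c "
from plan import *
T=cam('top');S=cam('side')
for z in(194,213,267): print(z,proj(T,[190,-621.5,z])*1.5,proj(S,[190,-621.5,z])*1.5)
im=cv2.imread('pics/side0.png');it=cv2.imread('pics/top0.png')
a=cv2.resize(im[40:200,560:700],None,fx=3.4,fy=3.4,interpolation=cv2.INTER_CUBIC); b=cv2.resize(it[400:560,690:768],None,fx=3.4,fy=3.4,interpolation=cv2.INTER_CUBIC)
o=np.hstack([a,b]);print(o.shape);save('b5.png',o[:,:,::-1])"
```

```text
194 [724.53024731 446.32060117] [605.00549017 160.72500854]
213 [730.91041865 447.30394155] [607.10524638 154.37640347]
267 [750.39447323 450.3092603 ] [613.24743567 135.72275427]
(544, 741, 3)
```

View pics/b5.png

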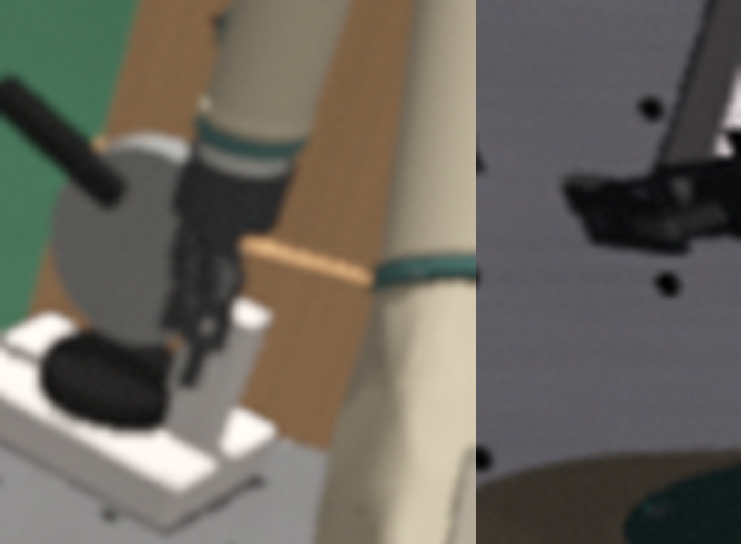

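Request:
move_arm(
  targets="-1 0 0 3.5 0 0 0;-1 0 0 3.5 0 0 0;-1 0 0 3 0 0 0;-1 0 0 0.5 0 0 0;-1 0 0 0 0 0 0",
)

```text
clock: 8.02
eef_pos: [455.8, 333.5, -1.6]
tool_rot: [-3.138, -0.005, -3.087]
force: [-0.6, 0.4, 1.0]
width: 0.0
gripper_force: 0.0
```

Request:
move_arm(
  targets="-1 0 0 0.2 0 0 0;-1 0 0 0 0 0 0",
)

```text
clock: 8.18
eef_pos: [458.4, 336.0, 0.1]
tool_rot: [3.14, 0.002, -3.087]
force: [0.8, 0.2, 0.1]
width: 0.6
gripper_force: 0.0
```

Request:
move_arm(
  targets="-1 0 0 0.2 0 0 0;-1 0 0 0 0 0 0",
)

```text
clock: 8.35
eef_pos: [458.6, 335.4, -2.0]
tool_rot: [3.14, 0.002, -3.088]
force: [0.2, 0.1, 0.3]
width: -0.0
gripper_force: 0.0
```

Request:
move_arm(
  targets="-1 0 0 0.2 0 0 0;-1 0 0 0 0 0 0",
)

```text
clock: 8.52
eef_pos: [458.1, 334.9, -4.7]
tool_rot: [3.141, 0.001, -3.088]
force: [-0.9, -0.3, -0.3]
width: 0.2
gripper_force: 0.0
```

Request:
move_arm(
  targets="-1 0 0 0.3 0 0 0;-1 0 0 0 0 0 0",
)

```text
clock: 8.68
eef_pos: [457.8, 334.7, -8.3]
tool_rot: [-3.141, -0.0, -3.087]
force: [-0.3, -0.1, -0.5]
width: 0.0
gripper_force: 0.0
```

Request:
move_arm(
  targets="-1 0 0 0.3 0 0 0;-1 0 0 0 0 0 0",
)

```text
clock: 8.85
eef_pos: [457.6, 334.7, -11.6]
tool_rot: [-3.141, -0.001, -3.087]
force: [0.6, -0.6, -0.5]
width: -0.1
gripper_force: 0.0
```

```bash
python3 -c "
from plan import *
st()
p,R=cur()
c=cam('side'); x0,y0,k=165,235,7
a=cv2.resize(c['im'][y0:y0+80,x0:x0+105],None,fx=k,fy=k,interpolation=cv2.INTER_CUBIC)
for P,col in((p,(255,0,0)),(p+[0,0,25],(0,0,255))):
        u=proj(c,P); cv2.circle(a,tuple(int(x) for x in ((u-[x0,y0]+.5)*k)),3,col,-1)
save('b6.png',a)"
```

```text
t 8.85 p [457.6 334.7 -11.6] rot [-3.141e+00 -1.000e-03 -3.087e+00] F [ 0.6 -0.6 -0.5] w -0.1 gf 0.0 q [-0.34  0.87 -0.55  1.88  0.77  0.61  0.24]
```

View pics/b6.png

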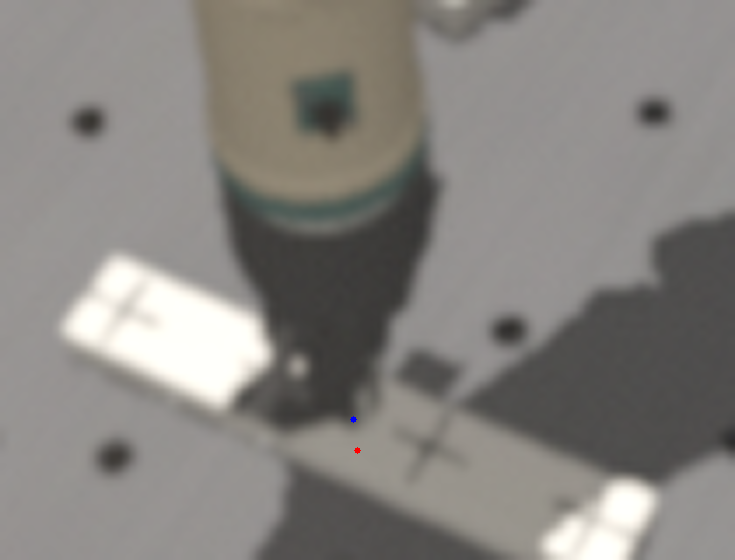

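Request:
move_arm(
  targets="-1 0 0 0.3 0 0 0;-1 0 0 0 0 0 0",
)

```text
clock: 9.07
eef_pos: [457.6, 334.7, -14.5]
tool_rot: [-3.141, -0.0, -3.087]
force: [-1.2, -0.2, 0.6]
width: 0.1
gripper_force: 0.0
```

Request:
move_arm(
  targets="-1 0 0 0.3 0 0 0;-1 0 0 0 0 0 0",
)

```text
clock: 9.23
eef_pos: [457.9, 335.1, -17.2]
tool_rot: [3.141, 0.0, -3.087]
force: [0.2, -0.9, 0.1]
width: -0.2
gripper_force: 0.0
```

Request:
move_arm(
  targets="-1 0 0 0.3 0 0 0;-1 0 0 0 0 0 0",
)

```text
clock: 9.4
eef_pos: [458.0, 335.1, -17.4]
tool_rot: [-3.141, 0.002, -3.087]
force: [-4.3, -5.0, 26.2]
width: -0.2
gripper_force: 12.8
```

Request:
move_arm(
  targets="-1 0 0 -2 0 0 0;1 0 0 -1.5 0 0 0;1 0 0 0 0 0 0;1 0 0 0 0 0 0;1 0 0 0 0 0 0",
)

```text
clock: 9.82
eef_pos: [457.7, 334.4, 14.4]
tool_rot: [-3.141, -0.0, -3.088]
force: [-0.1, -0.5, -0.5]
width: 48.2
gripper_force: 0.0
```

Request:
move_arm(
  targets="1 0 0 0 0 0 0;1 0 0 0 0 0 0;1 0 0 2 0 0 0;1 0 0 1.5 0 0 0;1 0 0 0 0 0 0",
)

```text
clock: 10.23
eef_pos: [456.1, 333.1, -22.9]
tool_rot: [-3.138, -0.004, -3.087]
force: [-0.1, -0.8, -0.2]
width: 85.2
gripper_force: 0.0
```

Request:
move_arm(
  targets="1 0 0 0.5 0 0 0;1 0 0 0.5 0 0 0;1 0 0 0.4 0 0 0;1 0 0 0 0 0 0;1 0 0 0 0 0 0",
)

```text
clock: 10.65
eef_pos: [457.9, 335.0, -34.0]
tool_rot: [3.142, 0.0, -3.087]
force: [0.5, -1.1, -0.2]
width: 85.2
gripper_force: 0.0
```

Request:
move_arm(
  targets="-1 0 0 0 0 0 0;-1 0 0 0 0 0 0;-1 0 0 0 0 0 0;-1 0 0 0 0 0 0;-1 0 0 0 0 0 0",
)

```text
clock: 11.07
eef_pos: [458.1, 334.7, -33.6]
tool_rot: [-3.141, 0.001, -3.088]
force: [-0.3, -1.2, 5.4]
width: 38.4
gripper_force: 62.5
```

Request:
move_arm(
  targets="-1 0 0 0 0 0 0;-1 0 0 0 0 0 0;-1 0 0 0 0 0 0",
)

```text
clock: 11.32
eef_pos: [458.1, 334.6, -33.6]
tool_rot: [-3.141, 0.001, -3.088]
force: [-0.1, -1.8, 5.4]
width: 38.6
gripper_force: 62.5
```

```bash
python3 -c "
from plan import *
p=plan([((458,335,70),down(-3.087),-1,6),((460,330,170),down(-3.087+.05),-1,6)],show=True)
p=plan([((500,280,175),down(2.9),-1),((560,170,175),down(2.2),-1),((632,35,175),down(1.408),-1),((632,35,140),down(1.408),-1,3)],start=p,wmax=5.2)"
```

```text
-1 0 0 -1.7 0 0 0;-1 0 0 -1.8 0 0 0;-1 0 0 -1.7 0 0 0;-1 0 0 -1.7 0 0 0;-1 0 0 -1.7 0 0 0
-1 0 0 -1.8 0 0 0;-1 0 -0.1 -1.7 0 0 -0.5;-1 -0.1 -0.1 -1.6 0 0 -0.5;-1 0 0 -1.7 0 0 -0.4;-1 0 -0.1 -1.6 0 0 -0.5
-1 0 -0.1 -1.7 0 0 -0.5;-1 -0.1 -0.1 -1.7 0 0 -0.5
-1 -0.9 -1.3 -0.1 0 0 5;-1 -0.9 -1.3 -0.1 0 0 4.9;-1 -1.1 -1.2 -0.1 0 0 5;-1 -1.2 -1.1 -0.2 0 0 4.9;-1 -1.1 -1.2 0 0 0 5
-1 -1.1 -1 0 0 0 5;-1 -1.2 -1 0 0 0 5.1;-1 -1.4 -0.8 0 0 0 5;-1 -1.3 -0.7 0 0 0 5;-1 -1.5 -0.6 0 0 0 5
-1 -1.5 -0.5 0.1 0 0 5;-1 -1.5 -0.3 0 0 0 5;-1 -1.7 -0.2 0 0 0 5;-1 -1.7 -0.1 0 0 0 5.1;-1 -1.7 0 0 0 0 5
-1 -1.7 0.2 0 0 0 5.1;-1 -1.6 0.4 0 0 0 5;-1 -1.7 0.5 0 0 0 5.1;-1 -1.5 0.6 0 0 0 5;-1 -1.5 0.8 0 0 0 5.1
-1 -1.5 0.9 0 0 0 5;-1 0 0 1.2 0 0 0;-1 0 0 1.1 0 0 0;-1 0 0 1.2 0 0 0
```

Request:
move_arm(
  targets="-1 0 0 -1 0 0 0;-1 0 0 -1.7 0 0 0;-1 0 0 -1.7 0 0 0;-1 0 0 -1.7 0 0 0;-1 0 0 -1.7 0 0 0",
)

```text
clock: 11.73
eef_pos: [457.1, 334.3, 44.4]
tool_rot: [-3.141, -0.002, -3.087]
force: [0.2, -0.5, -5.8]
width: 38.2
gripper_force: 61.4
```

Request:
move_arm(
  targets="-1 0 0 -2.5 0 0 0;-1 0 -0.1 -1.7 0 0 -0.5;-1 -0.1 -0.1 -1.6 0 0 -0.5;-1 0 0 -1.7 0 0 -0.4;-1 0 -0.1 -1.6 0 0 -0.5",
)

```text
clock: 12.15
eef_pos: [458.3, 331.4, 135.5]
tool_rot: [-3.141, -0.001, -3.054]
force: [0.6, -0.4, -5.5]
width: 38.4
gripper_force: 61.6
```

Request:
move_arm(
  targets="-1 0 -0.1 -1.7 0 0 -0.5;-1 -0.1 -0.1 -1.7 0 0 -0.5;-1 -0.9 -1.3 -0.1 0 0 5;-1 -0.9 -1.3 -0.1 0 0 4.9;-1 -1.1 -1.2 -0.1 0 0 5",
)

```text
clock: 12.57
eef_pos: [489.2, 291.6, 172.0]
tool_rot: [-3.141, -0.001, 2.983]
force: [1.1, -0.4, -5.5]
width: 38.4
gripper_force: 61.5
```

Request:
move_arm(
  targets="-1 -1.2 -1.1 -0.2 0 0 4.9;-1 -1.1 -1.2 0 0 0 5;-1 -1.1 -1 0 0 0 5;-1 -1.2 -1 0 0 0 5.1;-1 -1.4 -0.8 0 0 0 5",
)

```text
clock: 12.98
eef_pos: [529.3, 223.7, 173.4]
tool_rot: [-3.14, -0.002, 2.546]
force: [-0.6, 0.5, -6.5]
width: 38.8
gripper_force: 61.6
```

Request:
move_arm(
  targets="-1 -1.3 -0.7 0 0 0 5;-1 -1.5 -0.6 0 0 0 5;-1 -1.5 -0.5 0.1 0 0 5;-1 -1.5 -0.3 0 0 0 5;-1 -1.7 -0.2 0 0 0 5",
)

```text
clock: 13.4
eef_pos: [567.4, 155.0, 172.4]
tool_rot: [-3.14, -0.001, 2.11]
force: [0.7, 0.2, -5.1]
width: 38.5
gripper_force: 61.6
```

Request:
move_arm(
  targets="-1 -1.7 -0.1 0 0 0 5.1;-1 -1.7 0 0 0 0 5;-1 -1.7 0.2 0 0 0 5.1;-1 -1.6 0.4 0 0 0 5;-1 -1.7 0.5 0 0 0 5.1",
)

```text
clock: 13.82
eef_pos: [607.2, 79.6, 172.3]
tool_rot: [-3.139, -0.001, 1.669]
force: [0.0, -0.5, -5.1]
width: 38.5
gripper_force: 61.6
```

Request:
move_arm(
  targets="-1 -1.5 0.6 0 0 0 5;-1 -1.5 0.8 0 0 0 5.1;-1 -1.5 0.9 0 0 0 5;-1 0 0 0 0 0 0;-1 0 0 0 0 0 0",
)

```text
clock: 14.23
eef_pos: [630.9, 33.8, 172.1]
tool_rot: [-3.139, 0.001, 1.407]
force: [-0.5, 0.2, -4.9]
width: 38.7
gripper_force: 61.5
```

```bash
cat > bar.py <<'E'
from plan import *
def barmask(c,box):
    x0,y0,x1,y1=box; im=c['im'].astype(int); mn=im.min(2);mx=im.max(2)
    m=np.zeros(mn.shape,np.uint8); m[y0:y1,x0:x1]=((mn>150)&(mx-mn<40))[y0:y1,x0:x1]; return m
E
python3 - <<'E'
from plan import *
st()
T=cam('top');S=cam('side')
p,R=cur()
print(proj(T,p),proj(S,p))
a=cv2.resize(T['im'][90:240,200:310],None,fx=3.5,fy=3.5,interpolation=cv2.INTER_CUBIC);b=cv2.resize(S['im'][110:260,150:270],None,fx=3.4,fy=3.5,interpolation=cv2.INTER_CUBIC)
save('c1.png',np.hstack([a,b]))
E
```

```text
t 14.23 p [630.9  33.8 172.1] rot [-3.139e+00  1.000e-03  1.407e+00] F [-0.5  0.2 -4.9] w 38.7 gf 61.5 q [ 0.06  0.64 -0.27  1.59  0.2   0.95 -0.43]
[255.15746104 143.12421048] [217.04173643 171.37481078]
```

View pics/c1.png

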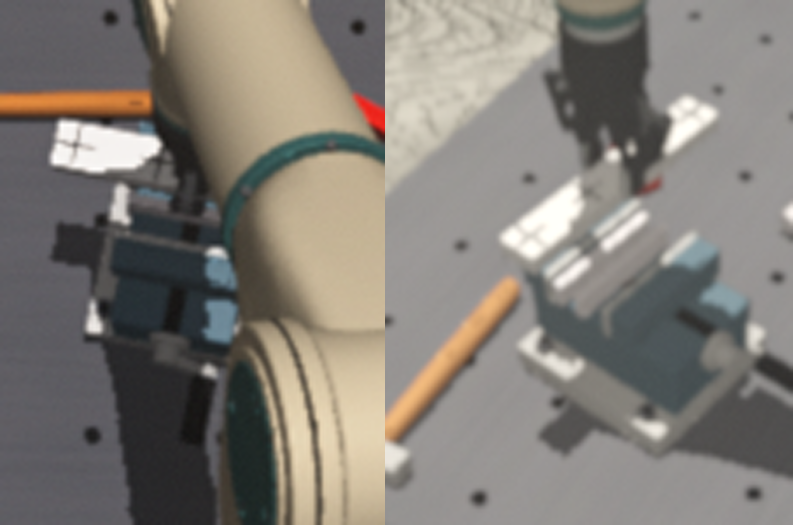

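Run:
```python
from plan import *
T=cam('top');S=cam('side'); p,R=cur()
t=lambda X,Y:(200+X/3.5-.4,90+Y/3.5-.4); s=lambda X,Y:(150+(X-385)/3.4-.4,110+Y/3.5-.4)
A=two(T,t(75,143),S,s(530,235)); B=two(T,t(155,160),S,s(597,190)); print(A,B)
for n,q in(('Aside',onz(S,*s(530,235),225)),('Dside',onz(S,*s(690,118),225)),('Bside',onz(S,*s(597,190),225)),('At',onz(T,*t(75,143),225)),('Bt',onz(T,*t(155,160),225))): print(n,q.round(1))
u=np.array([np.cos(1.408),np.sin(1.408),0])
for a in(108,36,-108): print((np.array([630.9,33.8,225])+a*u).round(1))
```

```text
(array([648.65634753, 138.67456969, 222.98015232]), np.float64(1.634333667660982)) (array([629.46001194,  68.92376561, 230.32444343]), np.float64(9.586199039911781))
Aside [646.3 140.4 225. ]
Dside [607.2 -65.2 225. ]
Bside [627.8  63.8 225. ]
At [648.7 138.8 225. ]
Bt [636.1  70.7 225. ]
[648.4 140.4 225. ]
[636.7  69.3 225. ]
[613.4 -72.8 225. ]
```

Request:
move_arm(
  targets="-1 0.1 0 2 0 0 0;-1 0 0 2 0 0 0;-1 0 0 2 0 0 0;-1 0 0 1.4 0 0 0;-1 0 0 0 0 0 0",
)

```text
clock: 14.85
eef_pos: [628.8, 36.8, 95.7]
tool_rot: [-3.135, 0.001, 1.41]
force: [-1.4, 0.2, -5.4]
width: 38.2
gripper_force: 61.7
```

Request:
move_arm(
  targets="-1 0 0 0.3 0 0 0;-1 0 0 0.2 0 0 0;-1 0 0 0 0 0 0",
)

```text
clock: 15.1
eef_pos: [632.6, 36.5, 94.7]
tool_rot: [3.14, -0.001, 1.409]
force: [0.7, 0.4, -5.6]
width: 38.6
gripper_force: 61.8
```

Request:
move_arm(
  targets="-1 0 0 0.2 0 0 0;-1 0 0 0 0 0 0;-1 0 0 0 0 0 0",
)

```text
clock: 15.35
eef_pos: [633.0, 36.3, 93.3]
tool_rot: [3.139, -0.001, 1.409]
force: [-0.5, 0.8, 1.1]
width: 38.7
gripper_force: 65.5
```

Request:
move_arm(
  targets="-0.1 0 0 0 0 0 0;-0.1 0 0 0 0 0 0;0.3 0 0 0 0 0 0;0.5 0 0 0 0 0 0;0.5 0 0 0 0 0 0",
)

```text
clock: 15.77
eef_pos: [631.9, 35.9, 91.8]
tool_rot: [-3.142, 0.0, 1.408]
force: [0.6, -0.6, -0.7]
width: 63.6
gripper_force: 0.0
```

Request:
move_arm(
  targets="0.5 0 0 -2 0 0 0;0.5 0 0 -3 0 0 0;1 0 0 -3 0 0 0;1 0 -2 -2 0 0 0;1 0 -3 -1 0 0 0",
)

```text
clock: 16.18
eef_pos: [586.1, 43.8, 204.6]
tool_rot: [3.135, -0.002, 1.406]
force: [0.1, 0.8, -0.7]
width: 85.4
gripper_force: 0.0
```

Request:
move_arm(
  targets="1 0 -3 0 0 0 0;1 0 -3 0 0 0 0;1 0 -3 0 0 0 0;1 0 -3 0 0 0 0;1 0 -3 0 0 0 0",
)

```text
clock: 16.6
eef_pos: [433.1, 68.4, 201.9]
tool_rot: [3.141, 0.0, 1.408]
force: [0.5, 0.5, 0.8]
width: 85.3
gripper_force: 0.0
```

Request:
move_arm(
  targets="1 0 0 0 0 0 0;1 0 0 0 0 0 0",
)

```text
clock: 16.77
eef_pos: [433.6, 68.4, 202.3]
tool_rot: [3.141, 0.0, 1.41]
force: [0.8, 0.3, 0.8]
width: 85.3
gripper_force: 0.0
```

Run:
```python
from plan import *
st()
T=cam('top');S=cam('side')
print(proj(T,[635.6,34.2,144]),proj(S,[635.6,34.2,144]),[proj(S,x).round(1).tolist() for x in ([648,140,144],[623,-72,144])])
a=cv2.resize(T['im'][110:230,205:305],None,fx=4,fy=4,interpolation=cv2.INTER_CUBIC);b=cv2.resize(S['im'][145:245,170:270],None,fx=4,fy=4.8,interpolation=cv2.INTER_CUBIC)
save('c2.png',np.hstack([a,b]))
```

```text
t 16.77 p [433.6  68.4 202.3] rot [3.141 0.    1.41 ] F [0.8 0.3 0.8] w 85.3 gf 0.0 q [ 0.02  0.33 -0.32  2.06  0.15  0.77 -0.55]
[255.78974016 144.47017944] [216.60699623 177.04648207] [[194.6, 196.0], [236.6, 159.9]]
```

View pics/c2.png

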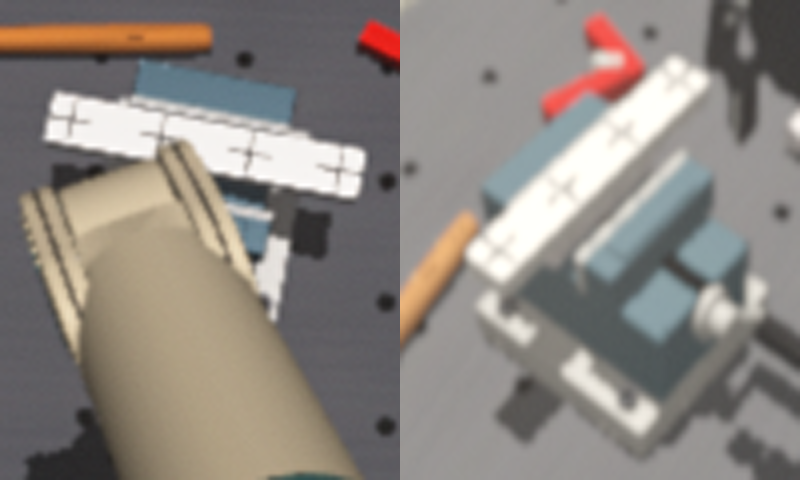

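Run:
```python
from plan import *
T=cam('top');S=cam('side')
V=np.array([581.3,43.1]);e=np.array([.9867,-.1623]);f=np.array([.1623,.9867])
for a in((90,185),(285,215)):
    q=onz(T,a[0]/5+214.6,a[1]/5+119.6,132); print('jaw',((q[:2]-V)@e).round(1),((q[:2]-V)@f).round(1))
# knob black mask in both
for c,box in((T,(235,185,275,225)),(S,(255,190,320,250))):
    x0,y0,x1,y1=box; g=c['im'][y0:y1,x0:x1].max(2); m=(g<45).astype(np.uint8)
    k,l,s,ce=cv2.connectedComponentsWithStats(m); i=1+np.argmax(s[1:,4]); print(s[i],ce[i]+[x0,y0])
plan([((430,27.5,120),down(2.979),1),((430,27.5,50),down(2.979),1)])
```

```text
jaw 4.8 65.3
jaw 9.8 -60.2Traceback (most recent call last):
  File "<stdin>", line 9, in <module>
    return _wrapfunc(a, 'argmax', axis=axis, out=out, **kwds)
    return bound(*args, **kwds)
ValueError: attempt to get argmax of an empty sequence
```

Run:
```python
from plan import *
plan([((430,29.7,120),down(2.979),1),((430,29.7,45),down(2.979),1)])
```

```text
1 -0.2 0 0.5 0 0 -5.6;1 -0.3 0 0.5 0 0 -5.7;1 -0.2 -0.1 0.5 0 0 -5.6;1 -0.3 0 0.5 0 0 -5.6;1 -0.2 -0.1 0.6 0 0 -5.6
1 -0.2 -0.1 0.5 0 0 -5.7;1 -0.2 -0.2 0.5 0 0 -5.6;1 -0.2 -0.1 0.5 0 0 -5.6;1 -0.2 -0.2 0.5 0 0 -5.6;1 -0.1 -0.2 0.5 0 0 -5.7
1 -0.2 -0.2 0.5 0 0 -5.6;1 -0.1 -0.2 0.5 0 0 -5.6;1 -0.1 -0.2 0.6 0 0 -5.6;1 0 -0.3 0.5 0 0 -5.7;1 -0.1 -0.2 0.5 0 0.1 -5.6
1 0 -0.2 0.5 0 0 -5.6;1 0 0 2.5 0 0 0;1 0 0 2.5 0 0 0;1 0 0 2.5 0 0 0
```

Request:
move_arm(
  targets="1 -0.2 0 0.5 0 0 -5.6;1 -0.3 0 0.5 0 0 -5.7;1 -0.2 -0.1 0.5 0 0 -5.6;1 -0.3 0 0.5 0 0 -5.6;1 -0.2 -0.1 0.6 0 0 -5.6",
)

```text
clock: 17.38
eef_pos: [434.3, 56.0, 175.6]
tool_rot: [3.141, -0.0, 1.903]
force: [-0.4, 0.5, 0.5]
width: 85.3
gripper_force: 0.0
```

Request:
move_arm(
  targets="1 -0.2 -0.1 0.5 0 0 -5.7;1 -0.2 -0.2 0.5 0 0 -5.6;1 -0.2 -0.1 0.5 0 0 -5.6;1 -0.2 -0.2 0.5 0 0 -5.6;1 -0.1 -0.2 0.5 0 0 -5.7",
)

```text
clock: 17.8
eef_pos: [431.7, 43.9, 150.4]
tool_rot: [3.141, -0.0, 2.395]
force: [0.5, -0.1, 0.5]
width: 85.6
gripper_force: 0.0
```

Request:
move_arm(
  targets="1 -0.2 -0.2 0.5 0 0 -5.6;1 -0.1 -0.2 0.5 0 0 -5.6;1 -0.1 -0.2 0.6 0 0 -5.6;1 0 -0.3 0.5 0 0 -5.7;1 -0.1 -0.2 0.5 0 0.1 -5.6",
)

```text
clock: 18.22
eef_pos: [429.6, 31.8, 124.3]
tool_rot: [3.141, -0.002, 2.885]
force: [-0.4, 0.5, -0.4]
width: 85.3
gripper_force: 0.0
```

Request:
move_arm(
  targets="1 0 -0.2 0.5 0 0 -5.6;1 0 0 2.5 0 0 0;1 0 0 2.5 0 0 0;1 0 0 0 0 0 0;1 0 0 0 0 0 0",
)

```text
clock: 18.63
eef_pos: [428.0, 30.2, 69.1]
tool_rot: [-3.141, -0.004, 2.979]
force: [1.1, 0.4, 0.1]
width: 85.5
gripper_force: 0.0
```

Run:
```python
from plan import *
st()
plan([((430,29.7,40),down(2.979),1,1),((430,29.7,-11),down(2.979),1,3)],dec=2)
```

```text
t 18.63 p [428.   30.2  69.1] rot [-3.141 -0.004  2.979] F [1.1 0.4 0.1] w 85.5 gf 0.0 q [ 0.25  0.6  -0.55  2.21  0.67  0.5   0.58]
1 -0.21 -0.01 2.91 -0.01 -0.25 0.01;1 0 0 1.7 0 0 0;1 0 0 1.7 0 0 0;1 0 0 1.7 0 0 0
```

Request:
move_arm(
  targets="1 -0.2 0 2.9 0 0 0;1 0 0 1.7 0 0 0;1 0 0 1.7 0 0 0;1 0 0 1.7 0 0 0;1 0 0 0 0 0 0",
)

```text
clock: 19.05
eef_pos: [430.5, 30.0, -11.0]
tool_rot: [-3.141, -0.002, 2.98]
force: [-1.7, -1.2, 0.7]
width: 85.4
gripper_force: 0.0
```

Request:
move_arm(
  targets="-1 0 0 0 0 0 0;-1 0 0 0 0 0 0;-1 0 0 0 0 0 0;-1 0 0 0 0 0 0;-1 0 0 0 0 0 0",
)

```text
clock: 19.47
eef_pos: [430.8, 29.8, -9.3]
tool_rot: [3.141, -0.0, 2.979]
force: [-0.8, 0.6, 0.0]
width: 25.4
gripper_force: 0.0
```

Request:
move_arm(
  targets="-1 0 0 0 0 0 0;-1 0 0 0 0 0 0;-1 0 0 0 0 0 0;-1 0 0 0 0 0 0",
)

```text
clock: 19.8
eef_pos: [430.9, 30.4, -9.8]
tool_rot: [3.14, -0.0, 2.98]
force: [1.7, 1.2, 2.7]
width: 22.3
gripper_force: 58.5
```

```bash
python3 -c "
from plan import *
st()"
```

```text
t 19.8 p [430.9  30.4  -9.8] rot [ 3.14 -0.    2.98] F [1.7 1.2 2.7] w 22.3 gf 58.5 q [ 0.08  0.74 -0.32  2.25  0.89  0.27  0.38]
```

Request:
move_arm(
  targets="-0.1 0 0 0 0 0 0;-0.1 0 0 0 0 0 0;-0.1 0 0 0 0 0 0;-0.1 0 0 -0.8 0 0 0;-0.1 0 0 0 0 0 0",
)

```text
clock: 20.22
eef_pos: [430.0, 29.6, -1.7]
tool_rot: [-3.142, -0.002, 2.979]
force: [-0.0, 0.8, 0.4]
width: 38.4
gripper_force: 0.0
```

Request:
move_arm(
  targets="-1 0 0 0 0 0 0;-1 0 0 0 0 0 0;-1 0 0 0 0 0 0;-1 0 0 0 0 0 0;-1 0 0 0 0 0 0",
)

```text
clock: 20.63
eef_pos: [430.3, 30.6, -2.2]
tool_rot: [3.14, -0.002, 2.98]
force: [-1.0, 1.5, 2.0]
width: 21.8
gripper_force: 58.6
```

```bash
cat > crank.py <<'E'
from plan import *
V=np.array([581.3,43.1]);e=np.array([.9867,-.1623]);f=np.array([.1623,.9867])
def rows(q0,n,d):
    a=np.radians(q0+d*np.arange(n+1)); y=-5*np.sin(a);z=-5*np.cos(a)
    py=pz=0; out=[]
    for i in range(1,n+1):
        ty=round(y[i]-y[0]-py,2);tz=round(z[i]-z[0]-pz,2);py+=ty;pz+=tz
        out.append('-1 0 %g %g 0 0 0'%(ty,tz))
    for i in range(0,n,5): print('%.0f:'%(q0+d*i),'; '.join(out[i:i+5]))
def where():
    p,R=cur(); d=p[:2]-V; print('xv %.1f yv %.1f z %.1f'%(d@e,d@f,p[2]))
E
python3 -c "
from crank import *
st();where();rows(131,30,20)"
```

```text
t 20.63 p [430.3  30.6  -2.2] rot [ 3.14e+00 -2.00e-03  2.98e+00] F [-1.   1.5  2. ] w 21.8 gf 58.6 q [ 0.11  0.73 -0.35  2.25  0.87  0.3   0.4 ]
xv -147.0 yv -36.9 z -2.2
131: -1 0 1.35 1.09 0 0 0; -1 0 1.64 0.57 0 0 0; -1 0 1.74 -0.03 0 0 0; -1 0 1.62 -0.62 0 0 0; -1 0 1.31 -1.14 0 0 0
231: -1 0 0.84 -1.52 0 0 0; -1 0 0.27 -1.72 0 0 0; -1 0 -0.33 -1.7 0 0 0; -1 0 -0.89 -1.49 0 0 0; -1 0 -1.35 -1.09 0 0 0
331: -1 0 -1.64 -0.57 0 0 0; -1 0 -1.74 0.03 0 0 0; -1 0 -1.62 0.62 0 0 0; -1 0 -1.31 1.14 0 0 0; -1 0 -0.84 1.52 0 0 0
431: -1 0 -0.28 1.72 0 0 0; -1 0 0.34 1.7 0 0 0; -1 0 0.89 1.49 0 0 0; -1 0 1.35 1.09 0 0 0; -1 0 1.64 0.57 0 0 0
531: -1 0 1.74 -0.03 0 0 0; -1 0 1.62 -0.62 0 0 0; -1 0 1.31 -1.14 0 0 0; -1 0 0.84 -1.52 0 0 0; -1 0 0.27 -1.72 0 0 0
631: -1 0 -0.33 -1.7 0 0 0; -1 0 -0.89 -1.49 0 0 0; -1 0 -1.35 -1.09 0 0 0; -1 0 -1.64 -0.57 0 0 0; -1 0 -1.74 0.03 0 0 0
```

Request:
move_arm(
  targets="-1 0 1.35 1.09 0 0 0;-1 0 1.64 0.57 0 0 0;-1 0 0 0 0 0 0",
)

```text
clock: 20.88
eef_pos: [435.4, 62.3, -19.2]
tool_rot: [3.139, -0.002, 2.982]
force: [0.2, 4.4, -2.1]
width: 22.0
gripper_force: 58.8
```

```bash
python3 -c "
from crank import *
st();where()"
```

```text
t 20.88 p [435.4  62.3 -19.2] rot [ 3.139e+00 -2.000e-03  2.982e+00] F [ 0.2  4.4 -2.1] w 22.0 gf 58.8 q [ 0.01  0.76 -0.32  2.23  0.91  0.27  0.3 ]
xv -147.0 yv -4.7 z -19.2
```

Request:
move_arm(
  targets="-1 0 1.74 -0.03 0 0 0; -1 0 1.62 -0.62 0 0 0; -1 0 1.31 -1.14 0 0 0;-1 0 0.84 -1.52 0 0 0; -1 0 0.27 -1.72 0 0 0",
)

```text
clock: 21.3
eef_pos: [444.3, 117.5, 31.0]
tool_rot: [3.141, -0.004, 2.98]
force: [3.0, -0.4, -9.5]
width: 21.8
gripper_force: 62.6
```

Request:
move_arm(
  targets="-1 0 -0.33 -1.7 0 0 0; -1 0 -0.89 -1.49 0 0 0; -1 0 -1.35 -1.09 0 0 0;-1 0 -1.64 -0.57 0 0 0; -1 0 -1.74 0.03 0 0 0",
)

```text
clock: 21.72
eef_pos: [435.0, 58.9, 80.1]
tool_rot: [3.138, -0.001, 2.981]
force: [1.9, 8.4, -14.6]
width: 21.8
gripper_force: 62.0
```

```bash
python3 -c "
from crank import *
st();where()"
```

```text
t 21.72 p [435.   58.9  80.1] rot [ 3.138e+00 -1.000e-03  2.981e+00] F [  1.9   8.4 -14.6] w 21.8 gf 62.0 q [ 0.22  0.6  -0.6   2.18  0.65  0.55  0.53]
xv -146.9 yv -8.2 z 80.1
```

Request:
move_arm(
  targets="-1 0 -1.62 0.7 0 0 0; -1 0 -1.31 1.18 0 0 0; -1 0 -0.84 1.52 0 0 0;-1 0 -0.28 1.72 0 0 0; -1 0 0.34 1.7 0 0 0",
)

```text
clock: 22.13
eef_pos: [429.0, 22.1, 11.4]
tool_rot: [3.138, -0.001, 2.979]
force: [-0.9, 8.8, 9.0]
width: 21.9
gripper_force: 64.6
```

Request:
move_arm(
  targets="-1 0 0.89 1.49 0 0 0; -1 0 1.35 1.0 0 0 0; -1 0 1.64 0.57 0 0 0;-1 0 1.74 -0.03 0 0 0; -1 0 1.62 -0.62 0 0 0",
)

```text
clock: 22.55
eef_pos: [439.4, 89.1, -14.0]
tool_rot: [-3.134, -0.004, 2.977]
force: [5.2, -3.6, -18.0]
width: 21.6
gripper_force: 61.4
```

Request:
move_arm(
  targets="-1 0 1.31 -1.14 0 0 0; -1 0 0.84 -1.52 0 0 0; -1 0 0.27 -1.72 0 0 0;-1 0 -0.33 -1.7 0 0 0; -1 0 -0.89 -1.49 0 0 0",
)

```text
clock: 22.97
eef_pos: [442.5, 105.7, 63.5]
tool_rot: [3.14, -0.002, 2.981]
force: [4.5, 0.5, -10.8]
width: 22.0
gripper_force: 62.2
```

```bash
python3 -c "
from crank import *
st();where();rows(671,15,20)"
```

```text
t 22.97 p [442.5 105.7  63.5] rot [ 3.140e+00 -2.000e-03  2.981e+00] F [  4.5   0.5 -10.8] w 22.0 gf 62.2 q [ 0.1   0.64 -0.58  2.15  0.69  0.54  0.41]
xv -147.1 yv 39.2 z 63.5
671: -1 0 -1.35 -1.09 0 0 0; -1 0 -1.64 -0.57 0 0 0; -1 0 -1.74 0.03 0 0 0; -1 0 -1.62 0.62 0 0 0; -1 0 -1.31 1.14 0 0 0
771: -1 0 -0.84 1.52 0 0 0; -1 0 -0.27 1.72 0 0 0; -1 0 0.33 1.7 0 0 0; -1 0 0.89 1.49 0 0 0; -1 0 1.35 1.09 0 0 0
871: -1 0 1.64 0.57 0 0 0; -1 0 1.74 -0.03 0 0 0; -1 0 1.62 -0.62 0 0 0; -1 0 1.31 -1.14 0 0 0; -1 0 0.84 -1.52 0 0 0
```

Request:
move_arm(
  targets="-1 0 -1.35 -1.05 0 0 0; -1 0 -1.64 -0.53 0 0 0; -1 0 -1.74 0.03 0 0 0; -1 0 -1.62 0.62 0 0 0; -1 0 -1.31 1.14 0 0 0",
)

```text
clock: 23.38
eef_pos: [430.2, 29.4, 61.8]
tool_rot: [3.139, -0.0, 2.98]
force: [0.2, 8.2, -2.4]
width: 21.8
gripper_force: 63.3
```

Request:
move_arm(
  targets="-1 0 -0.84 1.52 0 0 0; -1 0 -0.27 1.72 0 0 0; -1 0 0.33 1.7 0 0 0; -1 0 0.89 1.49 0 0 0; -1 0 1.35 1.05 0 0 0",
)

```text
clock: 23.8
eef_pos: [432.6, 43.8, -14.0]
tool_rot: [3.14, -0.001, 2.979]
force: [-1.4, 3.2, 19.8]
width: 21.3
gripper_force: 65.5
```

Request:
move_arm(
  targets="-1 0 0 0 0 0 0;-1 0 0 0 0 0 0",
)

```text
clock: 23.97
eef_pos: [432.7, 45.5, -14.1]
tool_rot: [3.139, -0.002, 2.982]
force: [-0.2, 4.8, 2.2]
width: 21.9
gripper_force: 63.7
```

```bash
python3 -c "
from crank import *
st();where();rows(871,10,10)"
```

```text
t 23.97 p [432.7  45.5 -14.1] rot [ 3.139e+00 -2.000e-03  2.982e+00] F [-0.2  4.8  2.2] w 21.9 gf 63.7 q [ 0.07  0.76 -0.35  2.24  0.94  0.29  0.3 ]
xv -147.0 yv -21.8 z -14.1
871: -1 0 0.8 0.35 0 0 0; -1 0 0.84 0.22 0 0 0; -1 0 0.87 0.06 0 0 0; -1 0 0.87 -0.09 0 0 0; -1 0 0.84 -0.25 0 0 0
921: -1 0 0.78 -0.38 0 0 0; -1 0 0.7 -0.51 0 0 0; -1 0 0.61 -0.63 0 0 0; -1 0 0.49 -0.72 0 0 0; -1 0 0.35 -0.8 0 0 0
```

Request:
move_arm(
  targets="-1 0 0.8 0.35 0 0 0; -1 0 0.84 0.22 0 0 0;-1 0 0 0 0 0 0",
)

```text
clock: 24.22
eef_pos: [435.1, 59.7, -19.1]
tool_rot: [-3.141, -0.001, 2.98]
force: [0.1, 3.9, 3.7]
width: 21.6
gripper_force: 63.9
```

Request:
move_arm(
  targets="-1 0 0.87 0.06 0 0 0;-1 0 0 0 0 0 0;-1 0 0 0 0 0 0",
)

```text
clock: 24.47
eef_pos: [436.2, 66.6, -19.8]
tool_rot: [-3.14, -0.002, 2.978]
force: [-0.1, 0.4, 4.1]
width: 22.0
gripper_force: 63.9
```

Request:
move_arm(
  targets="-1 0 0.87 -0.09 0 0 0;-1 0 0 0 0 0 0;-1 0 0 0 0 0 0",
)

```text
clock: 24.72
eef_pos: [437.3, 74.2, -19.3]
tool_rot: [-3.138, -0.002, 2.977]
force: [0.4, -4.4, 0.9]
width: 21.9
gripper_force: 63.4
```

```bash
python3 -c "
from crank import *
st();where()"
```

```text
t 24.72 p [437.3  74.2 -19.3] rot [-3.138e+00 -2.000e-03  2.977e+00] F [ 0.4 -4.4  0.9] w 21.9 gf 63.4 q [ 0.    0.77 -0.35  2.22  0.93  0.3   0.25]
xv -147.1 yv 7.3 z -19.3
```

Request:
move_arm(
  targets="-1 0 0.84 -0.25 0 0 0;-1 0 0 0 0 0 0;-1 0 0 0 0 0 0",
)

```text
clock: 24.97
eef_pos: [438.4, 81.8, -17.3]
tool_rot: [-3.137, -0.003, 2.977]
force: [1.8, -5.7, -6.7]
width: 22.1
gripper_force: 62.6
```

Request:
move_arm(
  targets="-1 0 0.4 -0.18 0 0 0;-1 0 0 0 0 0 0;-1 0 0 0 0 0 0",
)

```text
clock: 25.22
eef_pos: [438.8, 84.6, -16.1]
tool_rot: [-3.136, -0.004, 2.976]
force: [3.0, -7.2, -14.1]
width: 21.8
gripper_force: 61.7
```

```bash
python3 -c "
from crank import *
st();where()"
```

```text
t 25.22 p [438.8  84.6 -16.1] rot [-3.136 -0.004  2.976] F [  3.   -7.2 -14.1] w 21.8 gf 61.7 q [-0.01  0.77 -0.37  2.21  0.91  0.33  0.25]
xv -147.4 yv 17.9 z -16.1
```

Request:
move_arm(
  targets="-1 0 0.4 0 0 0 0;-1 0 0 0 0 0 0;-1 0 0 0 0 0 0",
)

```text
clock: 25.47
eef_pos: [439.1, 86.2, -15.8]
tool_rot: [-3.131, -0.004, 2.974]
force: [1.8, -11.0, -7.5]
width: 22.0
gripper_force: 62.8
```

```bash
python3 -c "
from crank import *
st();where()"
```

```text
t 25.47 p [439.1  86.2 -15.8] rot [-3.131 -0.004  2.974] F [  1.8 -11.   -7.5] w 22.0 gf 62.8 q [-0.01  0.77 -0.37  2.2   0.9   0.33  0.24]
xv -147.3 yv 19.4 z -15.8
```

Request:
move_arm(
  targets="0 0 0 0 0 0 0;0 0 0 0 0 0 0;0 0 0 0 0 0 0;0.2 0 0 -2 0 0 0;0.2 0 0 -3 0 0 0",
)

```text
clock: 25.88
eef_pos: [438.7, 92.6, 34.1]
tool_rot: [-3.141, -0.006, 2.981]
force: [0.5, -0.2, -0.1]
width: 51.2
gripper_force: 0.0
```

Request:
move_arm(
  targets="0.2 0 0 -3.5 0 0 0;0.2 0 0 -3.5 0 0 0;0.2 0 0 -3.5 0 0 0;0.2 0 0 -3.5 0 0 0;0.2 0 0 0 0 0 0",
)

```text
clock: 26.3
eef_pos: [444.6, 94.9, 180.6]
tool_rot: [3.136, 0.009, 2.98]
force: [0.2, 0.6, -0.4]
width: 51.2
gripper_force: 0.0
```

```bash
cat > fk.py <<'E'
import numpy as np
from scipy.spatial.transform import Rotation as Ro
from scipy.optimize import least_squares
LO=np.array([-3.06,-.37,-1.25,.18,-1.1,.23,-2.94]);HI=np.array([3.06,2.12,1.32,2.47,4.24,1.98,2.94])
def fk(q,x,s):
    # x: d1,a1,L1,a2,L2,a3,L3, base yaw off, tool yaw off
    R=Ro.from_euler('z',x[7]+s[0]*q[0]);p=np.array([0,0,x[0]]);p=p+R.apply([x[1],0,0])
    R=R*Ro.from_euler('y',q[1])*Ro.from_euler('z',s[1]*q[2]);p=p+R.apply([x[3],0,x[2]])
    R=R*Ro.from_euler('y',q[3])*Ro.from_euler('z',s[2]*q[4]);p=p+R.apply([-x[3]+x[5],0,x[4]])
    R=R*Ro.from_euler('y',q[5])*Ro.from_euler('z',s[3]*q[6]+x[8]);p=p+R.apply([0,0,x[6]])
    return p,R
E
python3 - <<'E'
from plan import *
st()
from fk import *
import itertools
L=[eval(l) for l in open('log.txt')]
best=None
for s in itertools.product([1,-1],repeat=4):
  for t0 in(np.pi/2,-np.pi/2):
    def r(x):
        o=[]
        for q,p,e in L:
            P,R=fk(q,x,s); o+=[*(P-p)/10,*((R.inv()*Ro.from_euler('xyz',e)).as_rotvec()*10)]
        return o
    z=least_squares(r,[350,0,440,0,430,0,250,0,t0])
    if best is None or z.cost<best[0]: best=(z.cost,s,z.x); print(z.cost.round(3),s,z.x.round(2))
np.save('fk.npy',np.r_[best[2],best[1]])
E
```

```text
t 26.3 p [444.6  94.9 180.6] rot [3.136 0.009 2.98 ] F [ 0.2  0.6 -0.4] w 51.2 gf 0.0 q [ 0.31  0.47 -0.81  2.05  0.47  0.8   0.63]
8839.169 (1, 1, 1, 1) [-2.03928e+03 -1.07484e+03  9.44100e+02  1.89700e+01  4.05070e+02
 -1.83960e+02 -1.60691e+03  2.52000e+00  1.61000e+00]
8410.809 (1, 1, 1, 1) [-2.03936e+03 -1.07484e+03  9.44100e+02  1.89700e+01  4.05070e+02
 -1.83960e+02 -1.60699e+03  2.52000e+00  6.60000e-01]
8133.004 (1, 1, 1, -1) [-2039.36 -1074.84   944.1     18.98   405.06  -183.96 -1606.99     2.52
     2.09]
8133.004 (1, 1, 1, -1) [-2039.29 -1074.84   944.1     18.97   405.06  -183.96 -1606.92     2.52
     2.09]
8113.304 (1, -1, 1, 1) [ 976.66 -121.35 -494.71  831.19 -105.18  785.19  192.88   -1.08   -2.25]
7688.861 (1, -1, 1, -1) [ 9.7664e+02 -1.2130e+02 -4.9473e+02  8.3120e+02 -1.0515e+02  7.8523e+02
  1.9280e+02 -1.0800e+00 -8.0000e-01]
6796.547 (1, -1, -1, 1) [-1.131473e+04 -1.139500e+02 -6.245000e+02  8.135500e+02 -1.037100e+02
  6.708700e+02 -1.215433e+04 -1.110000e+00  1.300000e-01]
6796.547 (1, -1, -1, 1) [-1.131327e+04 -1.138800e+02 -6.245000e+02  8.135200e+02 -1.0
[... 752 characters left out ...]
00 -5.0000e-02  3.9000e-01]
714.115 (-1, -1, 1, -1) [-5.1360e+01  1.3800e+00  5.4897e+02 -1.3400e+00  3.8151e+02 -7.6800e+00
 -1.5100e+00 -5.0000e-02  3.9000e-01]
334.339 (-1, -1, -1, 1) [ 1.7366e+02 -1.9200e+00  5.6344e+02  1.1900e+00  3.8727e+02  1.0380e+01
  2.2265e+02 -5.0000e-02  1.0400e+00]
334.339 (-1, -1, -1, 1) [ 1.7366e+02 -1.9200e+00  5.6344e+02  1.1900e+00  3.8727e+02  1.0380e+01
  2.2265e+02 -5.0000e-02  1.0400e+00]
1.163 (-1, -1, -1, -1) [ 1.7366e+02 -1.9200e+00  5.6344e+02  1.1900e+00  3.8727e+02  1.0380e+01
  2.2265e+02 -5.0000e-02  1.5200e+00]
1.163 (-1, -1, -1, -1) [ 1.7366e+02 -1.9200e+00  5.6344e+02  1.1900e+00  3.8727e+02  1.0370e+01
  2.2265e+02 -5.0000e-02 -4.7600e+00]
```

```bash
cat > pegs.py <<'E'
from plan import *
def pegs(c,box=(300,160,380,262)):
    x0,y0,x1,y1=box; k=4
    im=cv2.resize(c['im'][y0:y1,x0:x1],None,fx=k,fy=k,interpolation=cv2.INTER_CUBIC).astype(int)
    m=((im.min(2)>135)&(im.max(2)-im.min(2)<40)).astype(np.uint8)
    n,l,s,ce=cv2.connectedComponentsWithStats(m); out=[]
    for i in range(1,n):
        if s[i,4]<100*k*k: continue
        yx=np.argwhere(l==i); px=yx[:,::-1]/k+[x0,y0]-.375
        P=np.array([onz(c,*q,30)[:2] for q in px[::7]])      # rough, on z=30
        mu=P.mean(0); w=np.linalg.svd(P-mu,full_matrices=False)[2][0]; w=w if w[1]<0 else -w   # towards head (-y)
        t=(P-mu)@w; a=np.percentile(t,99.7); b=np.percentile(t,.3); nrm=np.array([-w[1],w[0]])
        h=P[(t>a-38)]; off=(h-mu)@nrm; mid=(np.percentile(off,2)+np.percentile(off,98))/2
        E=mu+w*a+nrm*mid
        E=c['C'][:2]+(E-c['C'][:2])*(c['C'][2]-36)/(c['C'][2]-30)
        out.append((E-22*w, np.arctan2(w[1],w[0]), a-b, np.percentile(off,98)-np.percentile(off,2)))
    return out
E
python3 - <<'E'
from pegs import *
T=cam('top')
for o,a,L,W in pegs(T): print('head ctr',o.round(1),'axis',round(a,3),'len',round(L,1),'w',round(W,1))
from fk import *
X=np.load('fk.npy'); s=X[9:].astype(int)
def ik(P,R,L3,q0):
    x=X[:9].copy(); x[6]=L3; x[0]=X[0]-X[6]+L3
    f=lambda q:[*((fk(q,x,s)[0]-P)/10),*((fk(q,x,s)[1].inv()*R).as_rotvec()*10),*(.01*(q-q0))]
    z=least_squares(f,np.clip(q0,LO+.01,HI-.01),bounds=(LO,HI)); return z.x,z.cost
c0=np.array([635.6,34.2,226]);u=np.array([.1623,.9867,0])
for L3 in(220,260,300):
    for nm,P,tz in(('c0',c0-108*u,-u),('c2',c0+36*u,-u),('c3',c0+108*u,-u)):
        P=P+25*tz
        tx=np.array([0,0,-1.]); R=Ro.from_matrix(np.stack([tx,np.cross(tz,tx),tz],1))
        best=min((ik(P,R,L3,np.array([a,.6,b,1.6,g,1.2,h])) for a in(-.5,.3) for b in(-.5,.5) for g in(1.5,2.5) for h in(-1.5,0,1.5)),key=lambda z:z[1])
        print(L3,nm,best[0].round(2),round(best[1],3))
E
```

```text
head ctr [ 574.6 -289.3] axis -1.935 len 106.9 w 38.1
head ctr [ 445.8 -286.6] axis -1.542 len 101.2 w 37.0
220 c0 [-0.45  0.9   0.37  1.62  1.13  1.56 -0.91] 0.0
220 c2 [-0.58  0.96  0.29  1.42  1.03  1.78 -0.83] 0.0
220 c3 [-0.75  1.04  0.51  1.28  0.88  1.78 -0.68] 0.0
260 c0 [-0.48  0.97  0.33  1.58  1.09  1.6  -0.95] 0.0
260 c2 [-0.6   1.03  0.25  1.36  1.    1.83 -0.86] 0.0
260 c3 [-0.65  1.08  0.22  1.2   0.98  1.95 -0.8 ] 0.0
300 c0 [-0.51  1.04  0.29  1.53  1.04  1.65 -0.98] 0.0
300 c2 [-0.62  1.11  0.22  1.27  0.97  1.88 -0.88] 0.0
300 c3 [-0.69  1.17  0.24  1.1   0.93  1.98 -0.79] 0.0
```

Run:
```python
from pegs import *
T=cam('top')
for o,a,L,W in pegs(T,(290,150,420,300)): print('head ctr',o.round(1),'axis',round(a,3),'len',round(L,1),'w',round(W,1))
S=cam('side'); im=S['im'].astype(int); m=((im.min(2)>150)&(im.max(2)-im.min(2)<40)).astype(np.uint8)
n,l,s,ce=cv2.connectedComponentsWithStats(m)
for i in range(1,n):
    if s[i,4]>60 and 240<ce[i][0]<360 and 140<ce[i][1]<200: print(s[i],ce[i].round(1),onz(S,*ce[i],18).round())
a=cv2.resize(T['im'][150:300,290:420],None,fx=4,fy=4,interpolation=cv2.INTER_CUBIC)
save('p1.png',a)
print([proj(T,x).round().tolist() for x in([446,-287,36],[341,-290,36])])
```

```text
head ctr [ 574.9 -289.4] axis -1.937 len 106.9 w 37.9
head ctr [ 445.8 -286.8] axis -1.536 len 90.8 w 37.0
[295 160  19  23 236] [303.6 170.2] [ 447. -275.   18.]
[315 168  29  31 293] [329.4 179.4] [ 342. -275.   18.]
[325 176  18  33  96] [334.5 193.6] [ 300. -213.   18.]
[[349.0, 211.0], [350.0, 243.0]]
```

View pics/p1.png

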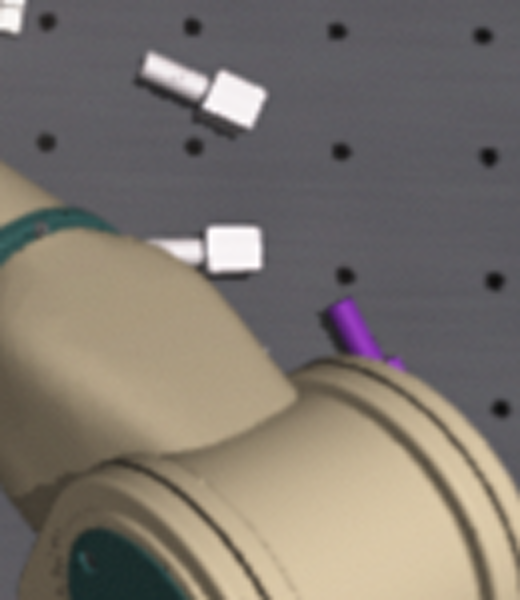

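Run:
```python
from plan import *
p=plan([((520,-60,190),down(2.3),1),((578,-282,120),down(1.206),1)],wmax=6.5)
```

```text
1 -1.7 -2.3 -0.2 0 0 6.5;1 -2 -2.1 -0.3 0 0 6.5;1 -2.2 -1.8 -0.2 0 0 6.5;1 -2.3 -1.6 -0.3 0 0 6.4;1 -2.6 -1.3 -0.2 0 0 6.5
1 -2.7 -1 -0.3 0 -0.1 6.5;1 -2 -1.1 0.7 0 0 6.3;1 -2.2 -0.8 0.7 0 0 6.2;1 -2.2 -0.6 0.7 0 0 6.3;1 -2.3 -0.3 0.7 0 0 6.3
1 -2.2 -0.1 0.7 0 0 6.2;1 -2.3 0.2 0.7 0 0 6.3;1 -2.3 0.4 0.7 0 0 6.3;1 -2.2 0.6 0.7 0 0 6.3;1 -2.1 0.9 0.7 0 0 6.2
1 -2 1.1 0.7 0 0 6.3
```

Request:
move_arm(
  targets="1 -1.7 -2.3 -0.2 0 0 6.5;1 -2 -2.1 -0.3 0 0 6.5;1 -2.2 -1.8 -0.2 0 0 6.5;1 -2.3 -1.6 -0.3 0 0 6.4;1 -2.6 -1.3 -0.2 0 0 6.5",
)

```text
clock: 26.87
eef_pos: [506.2, -35.3, 185.4]
tool_rot: [-3.139, -0.004, 2.409]
force: [-0.0, -0.1, -0.2]
width: 85.0
gripper_force: 0.0
```

Request:
move_arm(
  targets="1 -2.7 -1 -0.3 0 -0.1 6.5;1 -2 -1.1 0.7 0 0 6.3;1 -2.2 -0.8 0.7 0 0 6.2;1 -2.2 -0.6 0.7 0 0 6.3;1 -2.3 -0.3 0.7 0 0 6.3",
)

```text
clock: 27.28
eef_pos: [542.5, -149.7, 159.6]
tool_rot: [-3.138, -0.001, 1.858]
force: [0.3, 1.2, 0.7]
width: 85.1
gripper_force: 0.0
```

Request:
move_arm(
  targets="1 -2.2 -0.1 0.7 0 0 6.2;1 -2.3 0.2 0.7 0 0 6.3;1 -2.3 0.4 0.7 0 0 6.3;1 -2.2 0.6 0.7 0 0 6.3;1 -2.1 0.9 0.7 0 0 6.2",
)

```text
clock: 27.7
eef_pos: [570.6, -260.0, 124.3]
tool_rot: [-3.137, 0.001, 1.311]
force: [0.3, 0.1, -0.2]
width: 85.2
gripper_force: 0.0
```

Request:
move_arm(
  targets="1 -2 1.1 0.7 0 0 6.3;1 0 0 0 0 0 0;1 0 0 0 0 0 0",
)

```text
clock: 27.95
eef_pos: [575.7, -282.2, 117.2]
tool_rot: [-3.137, 0.002, 1.205]
force: [0.4, 0.8, -0.1]
width: 85.6
gripper_force: 0.0
```

Run:
```python
from pegs import *
st()
S=cam('side'); im=S['im'].astype(int); m=((im.min(2)>150)&(im.max(2)-im.min(2)<40)).astype(np.uint8)
n,l,s,ce=cv2.connectedComponentsWithStats(m)
for i in range(1,n):
    if s[i,4]>60 and 240<ce[i][0]<360 and 140<ce[i][1]<200: print(s[i],ce[i].round(1),onz(S,*ce[i],18).round())
plan([((578,-282,60),down(1.206),1,3),((578,-282,-33),down(1.206),1,6)],dec=2)
```

```text
t 27.95 p [ 575.7 -282.2  117.2] rot [-3.137e+00  2.000e-03  1.205e+00] F [ 0.4  0.8 -0.1] w 85.6 gf 0.0 q [ 0.55  0.71 -0.24  1.61  0.21  0.85 -0.14]
[273 150  11   8  67] [277.7 153.6] [ 578. -317.   18.]
[258 158  13  10  86] [264.  162.6] [ 600. -240.   18.]
[299 160  15  15 141] [305.8 166.4] [ 449. -300.   18.]
[324 168  16  22 217] [330.6 177.3] [ 342. -288.   18.]
1 -0.02 0.08 1.93 -0.08 0.01 0.03;1 -0.03 0.07 1.93 -0.07 0.01 0.03;1 -0.03 0.07 1.94 -0.08 0.01 0.03;1 0 0 1.55 0 0 0;1 0 0 1.55 0 0 0
1 0 0 1.55 0 0 0;1 0 0 1.55 0 0 0;1 0 0 1.55 0 0 0;1 0 0 1.55 0 0 0
```

Request:
move_arm(
  targets="1 0 0.1 2.9 0 0 0;1 0 0.1 2.9 0 0 0;1 0 0 2.5 0 0 0;1 0 0 2 0 0 0;1 0 0 2 0 0 0",
)

```text
clock: 28.42
eef_pos: [578.9, -279.9, -4.4]
tool_rot: [-3.14, -0.0, 1.21]
force: [-0.2, -0.1, 0.2]
width: 85.1
gripper_force: 0.0
```

Request:
move_arm(
  targets="1 0 0 1.5 0 0 0;1 0 0 1.2 0 0 0;1 0 0 0 0 0 0;1 0 0 0 0 0 0",
)

```text
clock: 28.75
eef_pos: [579.2, -281.1, -30.2]
tool_rot: [-3.14, 0.0, 1.208]
force: [0.8, 1.1, 0.5]
width: 85.4
gripper_force: 0.0
```

Request:
move_arm(
  targets="-1 0 0 0 0 0 0;-1 0 0 0 0 0 0;-1 0 0 0 0 0 0;-1 0 0 0 0 0 0;-1 0 0 0 0 0 0",
)

```text
clock: 29.17
eef_pos: [580.0, -282.8, -28.7]
tool_rot: [3.14, 0.001, 1.206]
force: [-0.9, 0.6, 6.3]
width: 35.2
gripper_force: 61.1
```

Request:
move_arm(
  targets="-1 0 0 0 0 0 0;-1 0 0 0 0 0 0;-1 0 0 0 0 0 0",
)

```text
clock: 29.42
eef_pos: [580.1, -282.8, -28.7]
tool_rot: [3.14, 0.001, 1.206]
force: [-0.9, 0.5, 6.0]
width: 35.1
gripper_force: 61.0
```

Run:
```python
from plan import *
st()
```

```text
t 29.42 p [ 580.1 -282.8  -28.7] rot [3.140e+00 1.000e-03 1.206e+00] F [-0.9  0.5  6. ] w 35.1 gf 61.0 q [ 0.52  0.91 -0.19  1.67  0.27  0.59 -0.19]
```

Run:
```python
from plan import *
p,R=cur()
G=R*Ro.from_rotvec([0,-90,0],degrees=True)
H=R*Ro.from_rotvec([0,-45,0],degrees=True)
q=plan([((580,-283,60),R,-1,4),((580,-240,160),H,-1,9),((580,-200,240),G,-1,9)],dec=1)
```

```text
-1 0 0 -2.2 0 0 0;-1 0 0 -2.2 0 0 0;-1 0 0 -2.3 0 0 0;-1 0 0 -2.2 0 0 0;-1 0.4 -0.2 -1.1 0 -5 0
-1 0.4 -0.1 -1.2 0 -5 0;-1 0.2 -0.2 -1.1 0 -5 0;-1 0.2 -0.2 -1.2 0 -5 0;-1 0 -0.1 -1.2 0 -5 0;-1 -0.1 -0.2 -1.2 0 -5 0
-1 -0.1 -0.2 -1.2 0 -5 0;-1 -0.3 -0.1 -1.1 0 -5 0;-1 -0.4 -0.2 -1.2 0 -5 0;-1 -0.3 -0.2 -0.9 0 -5 0;-1 -0.4 -0.1 -0.9 0 -5 0
-1 -0.5 -0.2 -0.8 0 -5 0;-1 -0.6 -0.1 -0.8 0 -5 0;-1 -0.6 -0.2 -0.8 0 -5 0;-1 -0.7 -0.1 -0.7 0 -5 0;-1 -0.8 -0.2 -0.6 0 -5 0
-1 -0.8 -0.2 -0.6 0 -5 0;-1 -0.8 -0.1 -0.5 0 -5 0
```

Request:
move_arm(
  targets="-1 0 0 -1 0 0 0;-1 0 0 -2 0 0 0;-1 0 0 -2.4 0 0 0;-1 0 0 -2.4 0 0 0;-1 0.4 -0.2 -2.2 0 -5 0",
)

```text
clock: 29.83
eef_pos: [573.9, -289.0, 71.4]
tool_rot: [-3.141, 0.094, 1.191]
force: [-1.5, -3.2, -2.8]
width: 35.0
gripper_force: 60.0
```

Request:
move_arm(
  targets="-1 0.4 -0.1 -1.2 0 -5 0;-1 0.2 -0.2 -1.1 0 -5 0;-1 0.2 -0.2 -1.2 0 -5 0;-1 0 -0.1 -1.2 0 -5 0;-1 -0.1 -0.2 -1.2 0 -5 0",
)

```text
clock: 30.25
eef_pos: [580.1, -252.9, 127.2]
tool_rot: [3.14, 0.527, 1.206]
force: [-0.1, 0.3, -3.5]
width: 34.9
gripper_force: 60.1
```

Request:
move_arm(
  targets="-1 -0.1 -0.2 -1.2 0 -5 0;-1 -0.3 -0.1 -1.1 0 -5 0;-1 -0.4 -0.2 -1.2 0 -5 0;-1 0 0 0 0 0 0",
)

```text
clock: 30.58
eef_pos: [582.4, -231.6, 156.3]
tool_rot: [-3.137, 0.783, 1.219]
force: [0.8, 1.6, -4.3]
width: 35.2
gripper_force: 60.2
```

Run:
```python
from plan import *
st()
```

```text
t 30.58 p [ 582.4 -231.6  156.3] rot [-3.137  0.783  1.219] F [ 0.8  1.6 -4.3] w 35.2 gf 60.2 q [-0.19  0.85  0.21  1.55  0.61  1.17 -0.75]
```

Request:
move_arm(
  targets="-1 -0.3 -0.2 -0.9 0 -5 0;-1 -0.4 -0.1 -0.9 0 -5 0;-1 -0.5 -0.2 -0.8 0 -5 0;-1 -0.6 -0.1 -0.8 0 -5 0;-1 -0.6 -0.2 -0.8 0 -5 0",
)

```text
clock: 31.0
eef_pos: [580.0, -216.4, 202.9]
tool_rot: [-3.141, 1.222, 1.207]
force: [0.2, -0.8, -2.5]
width: 35.0
gripper_force: 60.2
```

Request:
move_arm(
  targets="-1 -0.7 -0.1 -0.7 0 -5 0;-1 -0.8 -0.2 -0.6 0 -5 0;-1 -0.8 -0.2 -0.6 0 -5 0;-1 -0.8 -0.1 -0.5 0 -5 0;-1 0 0 0 0 0 0",
)

```text
clock: 31.42
eef_pos: [579.4, -197.9, 233.7]
tool_rot: [-1.469, 1.563, 2.88]
force: [-1.2, 0.1, -4.5]
width: 34.9
gripper_force: 60.4
```

Run:
```python
from plan import *
st()
p,R=cur(); M=R.as_matrix(); print(M.round(3))
T=cam('top');S=cam('side')
A=p-46.7*M[:,2]-8*M[:,0]; B=p-9.7*M[:,2]-8*M[:,0]+[0,0,37]
for c in(T,S):
    im=c['im'].astype(int); print(proj(c,A).round(1),proj(c,B).round(1))
    m=((im.min(2)>125)&(im.max(2)-im.min(2)<40)).astype(np.uint8); n,l,s,ce=cv2.connectedComponentsWithStats(m); pr=proj(c,A)
    for i in range(1,n):
        if s[i,4]>15 and np.linalg.norm(ce[i]-pr)<40: print(s[i],ce[i].round(1))
from fk import *
X=np.load('fk.npy'); sg=X[9:].astype(int)
L=[eval(l) for l in open('log.txt')]
def r(x):
    o=[]
    for q,P,e in L:
        a,b=fk(q,x,sg); o+=[*(a-P)/10,*((b.inv()*Ro.from_euler('xyz',e)).as_rotvec()*10)]
    return o
z=least_squares(r,X[:9]); print(z.cost,z.x.round(2)); np.save('fk.npy',np.r_[z.x,sg])
```

```text
t 31.42 p [ 579.4 -197.9  233.7] rot [-1.469  1.563  2.88 ] F [-1.2  0.1 -4.5] w 34.9 gf 60.4 q [-0.47  1.23  0.42  1.36  0.8   1.67 -0.88]
[[-0.008  0.935 -0.355]
 [ 0.002 -0.355 -0.935]
 [-1.    -0.008  0.001]]
[320.8 149.2] [335.6 150.2]
[315 119   5   8  26] [317.6 122. ]
[314 139  17  17 189] [322.  147.3]
[309 152  12   6  26] [314.5 154.3]
[255.6 126.2] [264.2 112.9]
2.8051524527213294 [ 3.3426e+02  3.7800e+00  5.6881e+02 -1.2270e+01  3.9406e+02 -2.1800e+00
  3.8842e+02 -4.0000e-02 -4.7500e+00]
```

```bash
cat > cross.py <<'E'
from plan import *
SEAT=np.array([635.6,34.2]);e=np.array([.9867,-.1623]);u=np.array([.1623,.9867])
def crosses(c,z=144):
    X=np.arange(-30,31);Y=np.arange(-135,136)
    mp=np.array([[proj(c,[*(SEAT+x*e+y*u),z]) for y in Y] for x in X]).astype(np.float32)
    g=cv2.remap(c['im'].min(2).astype(np.float32),mp[...,0],mp[...,1],cv2.INTER_CUBIC)
    out=[]
    def dip(v,ax):
        i=np.argmin(v); w=slice(max(0,i-5),i+6); d=np.maximum(np.percentile(v[w],90)-v[w],0); return (ax[w]*d).sum()/d.sum(),v.max()-v.min()
    for y in(-108,-36,36,108):
        j=y+135; a,da=dip(g[18:43,j-9:j+10].mean(0),Y[j-9:j+10]); jj=int(round(a))+135
        sel=np.r_[jj-14:jj-4,jj+5:jj+15]; sel=sel[sel<271]; b,db=dip(g[19:42,:][:,sel].mean(1),X[19:42]); out.append((round(b,1),round(a,1),round(db),round(da)))
    return out
if __name__=='__main__':
    for n in('top','side'): print(n,crosses(cam(n)))
E
python3 cross.py
python3 - <<'E'
from plan import *
st(); p,R=cur(); M=R.as_matrix(); A=p-46.7*M[:,2]-8*M[:,0]
T=cam('top');S=cam('side'); print(proj(T,A+[0,0,22]),proj(S,A+[0,0,22]))
E
```

```text
top [(np.float64(9.7), np.float64(-110.3), 77, 28), (np.float64(1.2), np.float64(-37.1), 27, 25), (np.float64(1.2), np.float64(34.5), 98, 40), (np.float64(5.5), np.float64(115.1), 66, 83)]
side [(np.float64(0.9), np.float64(-108.0), 20, 16), (np.float64(-0.2), np.float64(-35.7), 14, 17), (np.float64(0.4), np.float64(35.1), 76, 25), (np.float64(5.1), np.float64(114.1), 54, 60)]
t 31.62 p [ 580.  -200.5  239.5] rot [2.674 1.568 0.737] F [ 0.2 -0.3 -2. ] w 34.9 gf 60.4 q [-0.47  1.22  0.43  1.36  0.8   1.67 -0.88]
[323.57364895 146.06357119] [255.89974339 118.69437994]
```

```bash
cat > place.py <<'E'
from plan import *
from cross import SEAT,e,u
u3=np.r_[u,0]; tx=np.array([0,0,-1.]); RP=Ro.from_matrix(np.stack([tx,np.cross(-u3,tx),-u3],1))
def tcp(yv,z,depth=46.7,xv=.6): return np.r_[SEAT+xv*e+(yv-.8)*u-depth*u,z]
E
python3 - <<'E'
from place import *
plan([(tcp(-108,270),RP,-1),(tcp(-108,228),RP,-1,3)],dec=2)
print(tcp(-108,218))
E
```

```text
-1 -0.99 0 -2.9 -3.88 -0.04 -0.04;-1 -1 0.19 -2.88 -3.88 -0.04 -0.04;-1 -1 0.39 -2.87 -3.89 -0.04 -0.04;-1 1.4 0 0 0 0 0;-1 1.4 0 0 0 0 0
-1 1.4 0 0 0 0 0
[ 610.95437 -119.32923  218.     ]
```

Request:
move_arm(
  targets="-1 -0.99 0 -1.5 -2 0 0;-1 -1 0.1 -2.2 -3 0 0;-1 -1 0.3 -2.9 -4 0 0;-1 0 0.18 -2.05 -2.6 -0.1 -0.1;-1 0 0 0 0 0 0",
)

```text
clock: 32.13
eef_pos: [611.7, -112.5, 268.0]
tool_rot: [-2.849, 1.565, 1.71]
force: [-0.4, 1.5, -3.7]
width: 35.2
gripper_force: 60.5
```

Request:
move_arm(
  targets="-1 1.3 0 0 0 0 0;-1 1.3 0 0 0 0 0;-1 0.8 0 0 0 0 0;-1 0 0 0 0 0 0",
)

```text
clock: 32.47
eef_pos: [609.0, -119.9, 231.7]
tool_rot: [-1.059, 1.564, -2.794]
force: [-1.0, 0.2, -4.0]
width: 35.0
gripper_force: 60.4
```

Run:
```python
from place import *
st(); plan([(tcp(-108,228),RP,-1,2)],dec=2)
p,R=cur(); M=R.as_matrix(); print(M.round(3))
T=cam('top');S=cam('side'); A=p-46.7*M[:,2]-8*M[:,0]
for c in(T,S):
    print('pred head top',proj(c,A+[0,0,22]).round(1),'foot',proj(c,A-[0,0,82]).round(1))
    im=c['im'].astype(int); m=((im.min(2)>150)&(im.max(2)-im.min(2)<40)).astype(np.uint8); n,l,s,ce=cv2.connectedComponentsWithStats(m); pr=proj(c,A)
    for i in range(1,n):
        if s[i,4]>15 and np.linalg.norm(ce[i]-pr)<35: print(s[i],ce[i].round(1))
```

```text
t 32.47 p [ 609.  -119.9  231.7] rot [-1.059  1.564 -2.794] F [-1.   0.2 -4. ] w 35.0 gf 60.4 q [-0.61  1.22  0.39  1.41  0.86  1.63 -0.92]
-1 0.19 0.09 -0.04 -0.06 0.1 0.17;-1 0.18 0.09 -0.05 -0.05 0.09 0.18
[[-0.006  0.986 -0.164]
 [-0.002 -0.164 -0.986]
 [-1.    -0.006  0.003]]
pred head top [294.  139.2] foot [290.1 150. ]
[316 120   4   7  20] [317.7 122.7]
[284 133  18  14 175] [293.5 139.6]
[283 146  12   4  17] [287.8 147.9]
[267 149   8   4  22] [270.3 150.4]
pred head top [237.9 131.8] foot [238.4 157.1]
```

Request:
move_arm(
  targets="-1 0.5 0.15 -0.05 0 0 0.2;-1 0.5 0 0 0 0 0;-1 0 0 0 0 0 0;-1 0 0 0 0 0 0",
)

```text
clock: 32.9
eef_pos: [611.7, -118.1, 224.4]
tool_rot: [0.385, 1.568, -1.348]
force: [0.3, -0.5, -2.9]
width: 35.0
gripper_force: 60.4
```

Request:
move_arm(
  targets="-1 0.15 0 0 0 0 0;-1 0 0 0 0 0 0;-1 0 0 0 0 0 0",
)

```text
clock: 33.15
eef_pos: [611.8, -118.0, 223.3]
tool_rot: [0.588, 1.568, -1.145]
force: [-0.4, -0.1, -2.5]
width: 35.0
gripper_force: 60.4
```

Request:
move_arm(
  targets="-1 0.15 0 0 0 0 0;-1 0 0 0 0 0 0;-1 0 0 0 0 0 0",
)

```text
clock: 33.4
eef_pos: [611.7, -118.0, 221.6]
tool_rot: [0.514, 1.568, -1.219]
force: [0.2, -0.4, -1.9]
width: 35.3
gripper_force: 60.4
```

Run:
```python
from place import *
st(); print(tcp(-108,218)); print(cur()[1].as_matrix().round(3)[2])
```

```text
t 33.4 p [ 611.7 -118.   221.6] rot [ 0.514  1.568 -1.219] F [ 0.2 -0.4 -1.9] w 35.3 gf 60.4 q [-0.61  1.23  0.39  1.39  0.85  1.63 -0.93]
[ 610.95437 -119.32923  218.     ]
[-1.     0.001  0.002]
```

Request:
move_arm(
  targets="-1 0.15 0 0.12 0 0 0;-1 0 0 0 0 0 0;-1 0 0 0 0 0 0",
)

```text
clock: 33.65
eef_pos: [611.6, -119.4, 220.5]
tool_rot: [0.5, 1.567, -1.234]
force: [0.3, 0.3, -1.8]
width: 35.2
gripper_force: 60.3
```

Request:
move_arm(
  targets="-1 0.12 0 0 0 0 0;-1 0 0 0 0 0 0;-1 0 0 0 0 0 0",
)

```text
clock: 33.9
eef_pos: [611.6, -119.3, 220.4]
tool_rot: [0.47, 1.565, -1.264]
force: [0.3, 1.0, 4.0]
width: 34.9
gripper_force: 60.4
```

Request:
move_arm(
  targets="-1 0.1 0 0 0 0 0;-1 0 0 0 0 0 0;-1 0 0 0 0 0 0",
)

```text
clock: 34.15
eef_pos: [611.6, -119.3, 220.5]
tool_rot: [0.475, 1.564, -1.259]
force: [-0.2, 2.9, 7.2]
width: 34.8
gripper_force: 60.5
```

Request:
move_arm(
  targets="-1 -0.08 0 0 0 0 0;-1 0 0 0 0 0 0;-0.1 0 0 0 0 0 0;-0.1 0 0 0 0 0 0;0.2 0 0 0 0 0 0",
)

```text
clock: 34.57
eef_pos: [611.5, -119.2, 217.9]
tool_rot: [0.505, 1.569, -1.227]
force: [-0.2, -1.0, -0.5]
width: 48.9
gripper_force: 0.0
```

Request:
move_arm(
  targets="0.5 0 0 0 0 0 0;0.5 0 0 0 0 0 0;0.5 0 0 -1 0 0 0;0.5 0 0 -2 0 0 0;0.5 0 0 -3 0 0 0",
)

```text
clock: 34.98
eef_pos: [620.5, -61.2, 219.5]
tool_rot: [0.228, 1.566, -1.509]
force: [0.7, 0.0, -0.1]
width: 64.2
gripper_force: 0.0
```

Request:
move_arm(
  targets="0.5 0 0 -3.5 0 0 0;0.5 -1 0 -3.5 0 0 0;0.5 -2 0 -1 0 0 0;0.5 0 0 0 0 0 0;0.5 0 0 0 0 0 0",
)

```text
clock: 35.4
eef_pos: [634.6, 20.2, 248.7]
tool_rot: [1.347, 1.568, -0.384]
force: [0.5, -0.7, -0.2]
width: 64.0
gripper_force: 0.0
```

```bash
cat > head.py <<'E'
from place import *
# standing pegs: bright blob of the head's top face, rays on z=248
def heads():
    c=cam('top'); k=4; x0,y0,x1,y1=190,90,320,170
    im=cv2.resize(c['im'][y0:y1,x0:x1],None,fx=k,fy=k,interpolation=cv2.INTER_CUBIC).astype(int)
    m=((im.min(2)>135)&(im.max(2)-im.min(2)<40)).astype(np.uint8); n,l,s,ce=cv2.connectedComponentsWithStats(m)
    for i in range(1,n):
        if s[i,4]>40*k*k:
            P=onz(c,*(ce[i]/k+[x0,y0]-.375),248)[:2]-SEAT; print('blob',s[i,4]//16,'xv %.1f yv %.1f'%(P@e,P@u),(s[i,:4]/k).round(1))
    for y in(-108,-36,36,108): print(proj(c,[*(SEAT+.6*e+(y-.8)*u),248]).round(1),end=' ')
    print()
E
python3 - <<'E'
from head import *
from pegs import pegs
st(); heads()
for o,a,L,W in pegs(cam('top'),(290,170,420,262)): print('head ctr',o.round(1),'axis',round(a,3),'len',round(L,1),'w',round(W,1))
c=cam('side'); b=cv2.resize(c['im'][90:250,160:300],None,fx=3.5,fy=3.5); save('d1.png',b)
E
```

```text
t 35.4 p [634.6  20.2 248.7] rot [ 1.347  1.568 -0.384] F [ 0.5 -0.7 -0.2] w 64.0 gf 0.0 q [-0.71  1.28  0.37  1.1   0.79  1.88 -0.78]
blob 967 xv -28.0 yv -28.0 [37.  43.2 74.5 24.5]
[293.3 140.2] [268.8 135.5] [244.5 130.8] [220.1 126.1] 
head ctr [ 445.9 -286.5] axis -1.489 len 108.2 w 37.1
head ctr [ 341.7 -292.5] axis -1.473 len 107.7 w 37.2
```

Run:
```python
from place import *
p,R=cur(); D=down(1.63)
H=Ro.concatenate([RP,D]).mean()
q=plan([((500,20,265),RP,1,5),((450,-150,220),H,1,9),((446,-278.5,120),D,1,8)])
```

```text
1 -0.3 -2.6 0.4 0 0 0;1 -0.4 -2.7 0.4 0 0.1 0;1 -0.3 -2.6 0.4 0 0 0;1 -0.4 -2.7 0.4 0 0.1 0;1 -0.3 -2.6 0.4 -0.1 0 0
1 0.5 -0.2 1.9 -0.6 5 -0.6;1 0.3 -0.3 2 -0.5 5 -0.5;1 0.2 -0.3 2 -0.6 4.9 -0.6;1 0 -0.3 2 -0.5 5 -0.5;1 -0.2 -0.3 2 -0.6 5 -0.6
1 -0.4 -0.3 2 -0.5 5 -0.5;1 -0.5 -0.4 1.9 -0.6 5 -0.6;1 -0.7 -0.4 1.9 -0.5 4.9 -0.5;1 -0.8 -0.4 1.8 -0.6 5 -0.6;1 -0.3 0.1 2 -0.6 5.6 -0.6
1 -0.4 0.1 2 -0.6 5.6 -0.6;1 -0.7 0 1.9 -0.7 5.6 -0.7;1 -0.8 0 1.9 -0.6 5.6 -0.6;1 -1 0 1.8 -0.6 5.6 -0.6;1 -1.2 -0.1 1.6 -0.6 5.6 -0.6
1 -1.3 0 1.6 -0.7 5.6 -0.6;1 -1.5 -0.1 1.4 -0.6 5.6 -0.7
```

Request:
move_arm(
  targets="1 -0.3 -2.6 0.4 0 0 0;1 -0.4 -2.7 0.4 0 0.1 0;1 -0.3 -2.6 0.4 0 0 0;1 -0.4 -2.7 0.4 0 0.1 0;1 -0.3 -2.6 0.4 -0.1 0 0",
)

```text
clock: 35.97
eef_pos: [498.7, 19.2, 265.4]
tool_rot: [1.26, 1.57, -0.474]
force: [-0.5, 1.2, 0.1]
width: 85.4
gripper_force: 0.0
```

Request:
move_arm(
  targets="1 0.5 -0.2 1.9 -0.6 5 -0.6;1 0.3 -0.3 2 -0.5 5 -0.5;1 0.2 -0.3 2 -0.6 4.9 -0.6;1 0 -0.3 2 -0.5 5 -0.5;1 -0.2 -0.3 2 -0.6 5 -0.6",
)

```text
clock: 36.38
eef_pos: [472.1, -74.4, 239.4]
tool_rot: [-3.056, 1.129, 1.546]
force: [1.1, -0.4, 0.8]
width: 85.7
gripper_force: 0.0
```

Request:
move_arm(
  targets="1 -0.4 -0.3 2 -0.5 5 -0.5;1 -0.5 -0.4 1.9 -0.6 5 -0.6;1 -0.7 -0.4 1.9 -0.5 4.9 -0.5;1 -0.8 -0.4 1.8 -0.6 5 -0.6;1 -0.3 0.1 2 -0.6 5.6 -0.6",
)

```text
clock: 36.8
eef_pos: [448.6, -166.6, 208.2]
tool_rot: [-3.085, 0.682, 1.572]
force: [0.0, -0.6, -0.4]
width: 85.5
gripper_force: 0.0
```

Request:
move_arm(
  targets="1 -0.4 0.1 2 -0.6 5.6 -0.6;1 -0.7 0 1.9 -0.7 5.6 -0.7;1 -0.8 0 1.9 -0.6 5.6 -0.6;1 -1 0 1.8 -0.6 5.6 -0.6;1 -1.2 -0.1 1.6 -0.6 5.6 -0.6",
)

```text
clock: 37.22
eef_pos: [446.2, -244.4, 147.0]
tool_rot: [-3.12, 0.208, 1.608]
force: [-0.4, -0.3, -0.0]
width: 85.7
gripper_force: 0.0
```

Request:
move_arm(
  targets="1 -1.3 0 1.6 -0.7 5.6 -0.6;1 -1.5 -0.1 1.4 -0.6 5.6 -0.7;1 0 0 0 0 0 0;1 0 0 0 0 0 0;1 0 0 0 0 0 0",
)

```text
clock: 37.63
eef_pos: [445.2, -273.9, 123.1]
tool_rot: [-3.134, 0.029, 1.625]
force: [0.3, 1.1, -0.1]
width: 85.2
gripper_force: 0.0
```

Run:
```python
from place import *
st(); plan([((445.5,-278.5,70),down(1.63),1),((445.5,-278.5,-29),down(1.63),1,5)],dec=2)
from pegs import pegs
for o,a,L,W in pegs(cam('top'),(290,170,420,262)): print('head ctr',o.round(1),'axis',round(a,3),'len',round(L,1),'w',round(W,1))
```

```text
t 37.63 p [ 445.2 -273.9  123.1] rot [-3.134  0.029  1.625] F [ 0.3  1.1 -0.1] w 85.2 gf 0.0 q [ 0.6   0.55 -0.18  1.95  0.2   0.66  0.34]
1 -0.15 0.02 2.66 -0.22 0.82 -0.15;1 -0.2 0.01 2.65 -0.21 0.82 -0.16;1 0 0 1.98 0 0 0;1 0 0 1.98 0 0 0;1 0 0 1.98 0 0 0
1 0 0 1.98 0 0 0;1 0 0 1.98 0 0 0
head ctr [ 446.2 -291.2] axis -2.022 len 52.2 w 39.4
head ctr [ 342.  -293.9] axis -1.438 len 76.7 w 38.2
```

Request:
move_arm(
  targets="1 -0.15 0 2.66 -0.2 0.8 -0.15;1 -0.2 0 2.65 -0.2 0.8 -0.15;1 0 0 2 0 0 0;1 0 0 2 0 0 0;1 0 0 2 0 0 0",
)

```text
clock: 38.1
eef_pos: [448.6, -274.8, 10.3]
tool_rot: [3.14, 0.002, 1.64]
force: [0.2, 0.3, -0.3]
width: 85.1
gripper_force: 0.0
```

Request:
move_arm(
  targets="1 0 0 1.9 0 0 0;1 0 0 1.9 0 0 0;1 0 0 0 0 0 0;1 0 0 0 0 0 0",
)

```text
clock: 38.43
eef_pos: [447.8, -275.0, -27.4]
tool_rot: [-3.141, 0.001, 1.639]
force: [-0.0, 0.3, 0.4]
width: 85.3
gripper_force: 0.0
```

Run:
```python
from place import *
st(); plan([((445.5,-278.5,-29),down(1.63),1,1)],dec=2)
```

```text
t 38.43 p [ 447.8 -275.   -27.4] rot [-3.141e+00  1.000e-03  1.639e+00] F [-0.   0.3  0.4] w 85.3 gf 0.0 q [ 0.57  0.81 -0.12  2.01  0.26  0.34  0.31]
1 -0.33 -0.26 0.16 -0.02 0.05 0.51
```

Request:
move_arm(
  targets="1 -0.35 -0.2 0.1 0 0 0.5;1 0 0 0 0 0 0;-1 0 0 0 0 0 0;-1 0 0 0 0 0 0;-1 0 0 0 0 0 0",
)

```text
clock: 38.85
eef_pos: [446.0, -281.8, -27.4]
tool_rot: [3.139, 0.003, 1.625]
force: [0.5, 0.3, -0.0]
width: 51.6
gripper_force: 0.0
```

Request:
move_arm(
  targets="-1 0 0 0 0 0 0;-1 0 0 0 0 0 0;-1 0 0 0 0 0 0;-1 0 0 0 0 0 0;-1 0 0 0 0 0 0",
)

```text
clock: 39.27
eef_pos: [445.9, -281.7, -27.6]
tool_rot: [3.14, 0.002, 1.625]
force: [-0.7, 0.0, 4.2]
width: 34.8
gripper_force: 60.8
```

Run:
```python
from place import *
st(); p,R=cur()
G=R*Ro.from_rotvec([0,-90,0],degrees=True); H=R*Ro.from_rotvec([0,-45,0],degrees=True)
w=np.array([np.cos(-1.51),np.sin(-1.51)]); print('grip along peg',(p[:2]-[445.9,-286.5])@w,'depth',18-p[2])
q=plan([((450,-275,80),R,-1,5),((470,-230,170),H,-1,9),((500,-180,262),G,-1,9),(tcp(-36,262),RP,-1)],dec=1)
```

```text
t 39.27 p [ 445.9 -281.7  -27.6] rot [3.140e+00 2.000e-03 1.625e+00] F [-0.7  0.   4.2] w 34.8 gf 60.8 q [ 0.59  0.81 -0.12  2.01  0.26  0.33  0.31]
grip along peg -4.835730557927544 depth 45.55381107437326
-1 0.1 0.1 -2.2 0 0 0;-1 0.1 0.1 -2.1 0 0 0;-1 0.2 0.1 -2.2 0 0 0;-1 0.1 0.1 -2.1 0 0 0;-1 0.1 0.1 -2.2 0 0 0
-1 0.5 0.2 -1 0 -5 0;-1 0.4 0.3 -1 0 -5 0;-1 0.3 0.2 -1.1 0 -5 0;-1 0.2 0.3 -1.1 0 -5 0;-1 0.1 0.2 -1.1 0 -5 0
-1 0 0.3 -1.1 0 -5 0;-1 0 0.2 -1.1 0 -5 0;-1 -0.2 0.3 -1.1 0 -5 0;-1 -0.3 0.2 -1.1 0 -5 0;-1 -0.3 0.4 -1.1 0 -5 0
-1 -0.5 0.3 -1.1 0 -5 0;-1 -0.5 0.4 -1 0 -5 0;-1 -0.6 0.4 -1 0 -5 0;-1 -0.7 0.3 -0.9 0 -5 0;-1 -0.8 0.4 -0.8 0 -5 0
-1 -0.8 0.4 -0.8 0 -5 0;-1 -0.9 0.3 -0.7 0 -5 0;-1 -1 0.4 -0.6 0 -5 0;-1 0 2.2 -2.1 2.1 0 0;-1 0 2 -2.1 2.1 0 0
-1 0 2 -2.3 2 0.1 -0.1;-1 0 2 -2.3 2.1 0 0;-1 0 1.8 -2.4 2.1 0 0;-1 0 1.8 -2.4 2.1 0 0
```

Run:
```python
from place import *
p,R=cur()
G=R*Ro.from_rotvec([0,-90,0],degrees=True); H=R*Ro.from_rotvec([0,-45,0],degrees=True)
W=tcp(-34,262,45.5)-110*np.r_[e,0]; print(W)
q=plan([((450,-275,80),R,-1,5),((470,-230,170),H,-1,9),((490,-170,262),G,-1,9),(W,RP,-1),(tcp(-36,262,45.5),RP,-1)],dec=1)
```

```text
[514.62233 -27.27639 262.     ]
-1 0.1 0.1 -2.2 0 0 0;-1 0.1 0.1 -2.1 0 0 0;-1 0.2 0.1 -2.2 0 0 0;-1 0.1 0.1 -2.1 0 0 0;-1 0.1 0.1 -2.2 0 0 0
-1 0.5 0.2 -1 0 -5 0;-1 0.4 0.3 -1 0 -5 0;-1 0.3 0.2 -1.1 0 -5 0;-1 0.2 0.3 -1.1 0 -5 0;-1 0.1 0.2 -1.1 0 -5 0
-1 0 0.3 -1.1 0 -5 0;-1 0 0.2 -1.1 0 -5 0;-1 -0.2 0.3 -1.1 0 -5 0;-1 -0.3 0.2 -1.1 0 -5 0;-1 -0.3 0.3 -1.2 0 -5 0
-1 -0.3 0.2 -1.1 0 -5 0;-1 -0.5 0.3 -1.2 0 -5 0;-1 -0.5 0.3 -1 0 -5 0;-1 -0.7 0.2 -1 0 -5 0;-1 -0.7 0.3 -1 0 -5 0
-1 -0.8 0.2 -0.9 0 -5 0;-1 -0.9 0.3 -0.8 0 -5 0;-1 -1 0.3 -0.7 0 -5 0;-1 0 0.6 -2.8 2.5 0 0;-1 0 0.6 -2.9 2.5 0.1 0
-1 0 0.3 -2.9 2.5 0 -0.1;-1 0 0.3 -2.9 2.5 0 0;-1 0 0.2 -2.9 2.5 0 0;-1 0 2.7 0.1 0 0 0;-1 0 2.8 0 0 0 0
-1 0 2.7 0.1 0 0 0;-1 0 2.8 0 0 0 0
```

Request:
move_arm(
  targets="-1 0 0 -1 0 0 0;-1 0.1 0.1 -2.3 0 0 0;-1 0.2 0.1 -2.4 0 0 0;-1 0.1 0.1 -2.5 0 0 0;-1 0.1 0.1 -2.6 0 0 0",
)

```text
clock: 39.68
eef_pos: [448.4, -275.4, 80.9]
tool_rot: [-3.142, 0.001, 1.626]
force: [1.0, -0.6, -2.8]
width: 34.8
gripper_force: 60.3
```

Request:
move_arm(
  targets="-1 0.5 0.2 -1 0 -5 0;-1 0.4 0.3 -1 0 -5 0;-1 0.3 0.2 -1.1 0 -5 0;-1 0.2 0.3 -1.1 0 -5 0;-1 0.1 0.2 -1.1 0 -5 0",
)

```text
clock: 40.1
eef_pos: [459.5, -251.7, 129.2]
tool_rot: [3.139, 0.427, 1.623]
force: [-0.3, 0.2, -4.0]
width: 35.1
gripper_force: 60.5
```

Request:
move_arm(
  targets="-1 0 0.3 -1.1 0 -5 0;-1 0 0.2 -1.1 0 -5 0;-1 -0.2 0.3 -1.1 0 -5 0;-1 -0.3 0.2 -1.1 0 -5 0;-1 -0.3 0.2 -1.1 0 -5 0",
)

```text
clock: 40.52
eef_pos: [470.8, -225.2, 178.8]
tool_rot: [3.138, 0.863, 1.624]
force: [-0.4, -0.7, -3.0]
width: 35.2
gripper_force: 60.6
```

Request:
move_arm(
  targets="-1 -0.5 0.2 -1.1 0 -5 0;-1 -0.5 0.2 -1 0 -5 0;-1 -0.6 0.2 -1 0 -5 0;-1 -0.7 0.2 -0.9 0 -5 0;-1 -0.8 0.2 -0.8 0 -5 0",
)

```text
clock: 40.93
eef_pos: [479.6, -198.7, 228.8]
tool_rot: [3.139, 1.297, 1.626]
force: [0.8, -0.1, -3.6]
width: 34.8
gripper_force: 60.8
```

Request:
move_arm(
  targets="-1 -0.8 0.2 -0.8 0 -5 0;-1 -0.9 0.2 -0.7 0 -5 0;-1 -1 0.2 -0.6 0 -5 0;-1 0 0 0 0 0 0;-1 0 0 0 0 0 0",
)

```text
clock: 41.35
eef_pos: [484.3, -184.2, 258.4]
tool_rot: [-3.01, 1.556, 1.759]
force: [-0.2, 0.1, -2.6]
width: 35.2
gripper_force: 60.9
```

Run:
```python
from place import *
st()
W=tcp(-34,262,45.5)-110*np.r_[e,0]
q=plan([(W,RP,-1),(tcp(-36,262,45.5),RP,-1),(tcp(-36,235,45.5),RP,-1,3)],dec=1)
```

```text
t 41.35 p [ 484.3 -184.2  258.4] rot [-3.01   1.556  1.759] F [-0.2  0.1 -2.6] w 35.2 gf 60.9 q [-1.    1.25  0.87  2.07  0.81  0.89 -1.05]
-1 0 0.8 -3.1 2.5 -0.2 0;-1 -0.1 0.6 -3.1 2.5 -0.1 0.1;-1 0 0.5 -3.2 2.5 -0.2 0;-1 -0.1 0.4 -3.2 2.6 -0.2 0.1;-1 0 0.2 -3.2 2.5 -0.1 0
-1 0 2.8 0.1 0 0 0;-1 0 2.7 0 0 0 0;-1 0 2.8 0.1 0 0 0;-1 0 2.7 0 0 0 0;-1 0.9 0 0 0 0 0
-1 0.9 0 0 0 0 0;-1 0.9 0 0 0 0 0
```

Request:
move_arm(
  targets="-1 0 0.8 -2 2.5 -0.2 0;-1 -0.1 0.6 -3.1 2.5 -0.1 0.1;-1 0 0.5 -3.2 2.5 -0.2 0;-1 -0.1 0.4 -3.2 2.6 -0.2 0.1;-1 0 0.2 -3.2 2.5 -0.1 0",
)

```text
clock: 41.77
eef_pos: [514.3, -37.6, 264.1]
tool_rot: [2.648, 1.565, 0.907]
force: [1.4, -0.3, -4.0]
width: 34.9
gripper_force: 61.3
```

Request:
move_arm(
  targets="-1 0 0 -1.2 0 0 0;-1 0 0 0 0 0 0;-1 0 0 0 0 0 0",
)

```text
clock: 42.02
eef_pos: [516.3, -27.3, 263.8]
tool_rot: [2.308, 1.567, 0.57]
force: [0.5, -1.0, -2.9]
width: 34.9
gripper_force: 61.5
```

Run:
```python
from place import *
st()
q=plan([(tcp(-36,262,45.5),RP,-1),(tcp(-36,232,45.5),RP,-1,3)],dec=2)
```

```text
t 42.02 p [516.3 -27.3 263.8] rot [2.308 1.567 0.57 ] F [ 0.5 -1.  -2.9] w 34.9 gf 61.5 q [-0.99  1.25  0.78  1.57  0.51  1.5  -0.74]
-1 0.05 2.71 0.04 -0.06 -0.04 -0.04;-1 0.05 2.71 0.05 -0.06 -0.04 -0.05;-1 0.05 2.71 0.05 -0.06 -0.04 -0.04;-1 0.05 2.7 0.05 -0.05 -0.04 -0.05;-1 1 0 0 0 0 0
-1 1 0 0 0 0 0;-1 1 0 0 0 0 0
```

Request:
move_arm(
  targets="-1 0.05 2 0.04 0 0 0;-1 0.05 2.7 0.05 0 0 0;-1 0.05 2.7 0.05 0 0 0;-1 0.05 2.4 0.05 0 0 0;-1 0 1 0 0 0 0",
)

```text
clock: 42.43
eef_pos: [623.6, -50.2, 262.9]
tool_rot: [1.316, 1.567, -0.424]
force: [0.8, -0.5, -2.9]
width: 35.5
gripper_force: 61.2
```

Request:
move_arm(
  targets="-1 1 0 0 0 0 0;-1 1 0 0 0 0 0;-1 1 0 0 0 0 0;-1 0 0 0 0 0 0;-1 0 0 0 0 0 0",
)

```text
clock: 42.85
eef_pos: [621.8, -45.9, 230.3]
tool_rot: [-0.171, 1.568, -1.907]
force: [0.5, -1.1, -3.1]
width: 35.1
gripper_force: 61.3
```

```bash
cat > chk.py <<'E'
from place import *
import sys
yv,z,dep,gr=map(float,sys.argv[1:5])
st(); plan([(tcp(yv,z,dep),RP,-1,2)],dec=2); p,R=cur(); M=R.as_matrix(); A=p-dep*M[:,2]+gr*M[:,0]; print('up',M[:,0].round(3),'target',tcp(yv,z,dep).round(1))
c=cam('top'); im=c['im'].astype(int); pr=proj(c,A+22*-M[:,0]); print('pred head top',pr.round(1))
m=((im.min(2)>150)&(im.max(2)-im.min(2)<40)).astype(np.uint8); n,l,s,ce=cv2.connectedComponentsWithStats(m)
for i in range(1,n):
    if s[i,4]>15 and np.linalg.norm(ce[i]-pr)<30: print(s[i],ce[i].round(1))
E
python3 chk.py -36 225 45.5 -5
```

```text
t 42.85 p [621.8 -45.9 230.3] rot [-0.171  1.568 -1.907] F [ 0.5 -1.1 -3.1] w 35.1 gf 61.3 q [-0.83  1.37  0.78  1.26  0.53  1.57 -0.65]
-1 0.26 0.06 0.05 -0.07 0.07 0.01;-1 0.27 0.06 0.05 -0.07 0.06 0.01
up [-0.001 -0.002 -1.   ] target [622.8 -47.1 225. ]
pred head top [268.6 134.7]
[256 128  45  30 515] [278.9 140.9]
[257 142  13   3  19] [263.2 143.1]
```

Request:
move_arm(
  targets="-1 0.3 0.1 0.1 0 0 0;-1 0.2 0 0 0 0 0;-1 0 0 0 0 0 0",
)

```text
clock: 43.15
eef_pos: [623.5, -47.4, 226.1]
tool_rot: [1.106, 1.569, -0.63]
force: [1.2, 0.3, -3.6]
width: 34.9
gripper_force: 61.3
```

Request:
move_arm(
  targets="-1 0.15 0 0 0 0 0;-1 0 0 0 0 0 0;-1 0 0 0 0 0 0",
)

```text
clock: 43.4
eef_pos: [623.7, -47.5, 224.9]
tool_rot: [1.056, 1.568, -0.68]
force: [0.3, 0.5, -3.9]
width: 35.1
gripper_force: 61.3
```

Request:
move_arm(
  targets="-1 0.1 0 0 0 0 0;-1 0 0 0 0 0 0;-1 0 0 0 0 0 0",
)

```text
clock: 43.65
eef_pos: [623.7, -47.5, 223.9]
tool_rot: [1.081, 1.568, -0.656]
force: [-0.7, -0.1, -3.0]
width: 35.2
gripper_force: 61.3
```

```bash
python3 chk.py -36 223 45.5 -5
```

```text
t 43.65 p [623.7 -47.5 223.9] rot [ 1.081  1.568 -0.656] F [-0.7 -0.1 -3. ] w 35.2 gf 61.3 q [-0.83  1.38  0.78  1.26  0.53  1.57 -0.65]
-1 0.04 -0.05 -0.01 -0.07 0.03 -0.06;-1 0.05 -0.04 -0.01 -0.07 0.04 -0.07
up [ 0.002 -0.002 -1.   ] target [622.8 -47.1 223. ]
pred head top [269.  134.8]
[257 128  44  30 498] [279.3 140.9]
[258 142  12   3  16] [262.9 143.1]
[253 147   7   7  28] [256.2 150.3]
```

Request:
move_arm(
  targets="-1 0.12 -0.07 0 0 0 0;-1 0 0 0 0 0 0;-1 0 0 0 0 0 0",
)

```text
clock: 43.95
eef_pos: [623.1, -47.4, 223.1]
tool_rot: [0.963, 1.568, -0.773]
force: [0.8, -0.2, -0.9]
width: 35.2
gripper_force: 61.3
```

Request:
move_arm(
  targets="-1 0.1 0 0 0 0 0;-1 0 0 0 0 0 0;-1 0 0 0 0 0 0",
)

```text
clock: 44.2
eef_pos: [623.0, -47.4, 223.1]
tool_rot: [0.803, 1.566, -0.934]
force: [-0.7, 1.0, 3.5]
width: 35.1
gripper_force: 61.4
```

Request:
move_arm(
  targets="-1 0.08 0 0 0 0 0;-1 0 0 0 0 0 0;-1 0 0 0 0 0 0",
)

```text
clock: 44.45
eef_pos: [623.0, -47.4, 223.1]
tool_rot: [0.726, 1.565, -1.011]
force: [-0.3, 2.1, 5.1]
width: 35.1
gripper_force: 61.6
```

Request:
move_arm(
  targets="-1 -0.08 0 0 0 0 0;-1 0 0 0 0 0 0;-0.1 0 0 0 0 0 0;-0.1 0 0 0 0 0 0;0.2 0 0 0 0 0 0",
)

```text
clock: 44.87
eef_pos: [622.8, -47.5, 220.6]
tool_rot: [1.543, 1.57, -0.193]
force: [-0.0, -1.0, 0.1]
width: 49.4
gripper_force: 0.0
```

Request:
move_arm(
  targets="0.5 0 0 0 0 0 0;0.5 0 0 0 0 0 0;0.5 0 0 -1 0 0 0;0.5 0 0 -2 0 0 0;0.5 0 0 -3 0 0 0",
)

```text
clock: 45.28
eef_pos: [632.0, 10.9, 222.3]
tool_rot: [0.535, 1.567, -1.205]
force: [0.5, -0.0, 0.2]
width: 64.0
gripper_force: 0.0
```

Request:
move_arm(
  targets="0.5 0 0 -3.5 0 0 0;0.5 -1 0 -2 0 0 0;0.5 -1 0 0 0 0 0;0.5 0 0 0 0 0 0;0.5 0 0 0 0 0 0",
)

```text
clock: 45.7
eef_pos: [641.8, 65.8, 242.0]
tool_rot: [1.249, 1.568, -0.487]
force: [-0.5, -0.7, -0.0]
width: 64.1
gripper_force: 0.0
```

Run:
```python
from head import *
from pegs import pegs
st(); heads()
for o,a,L,W in pegs(cam('top'),(290,190,420,262)): print('head ctr',o.round(1),'axis',round(a,3),'len',round(L,1),'w',round(W,1))
D=down(1.668+0.0)
H=Ro.concatenate([RP,D]).mean()
p,R=cur()
plan([((500,p[1]+20,275),RP,1),((400,-120,230),H,1,10),((342,-284.5,110),D,1,9)])
```

```text
t 45.7 p [641.8  65.8 242. ] rot [ 1.249  1.568 -0.487] F [-0.5 -0.7 -0. ] w 64.1 gf 0.0 q [-0.86  1.42  0.77  0.97  0.5   1.83 -0.54]
blob 1135 xv -23.2 yv -12.1 [25.8 39.  85.8 29. ]
blob 43 xv -106.6 yv 55.7 [37.5 69.   5.8 11. ]
[293.3 140.2] [268.8 135.5] [244.5 130.8] [220.1 126.1] 
head ctr [ 341.8 -292.9] axis -1.477 len 107.9 w 37.2
1 -0.7 -2.9 0.1 -0.1 0 0;1 -0.7 -2.8 0.1 0 0 0;1 -0.6 -2.9 0 -0.1 0.1 0;1 -0.7 -2.8 0.1 0 0 -0.1;1 -0.7 -2.9 0.1 -0.1 0 0
1 0.5 -0.7 2.2 -0.6 4.5 -0.6;1 0.2 -0.6 2.2 -0.6 4.4 -0.6;1 0.2 -0.7 2.2 -0.6 4.5 -0.5;1 -0.1 -0.7 2.2 -0.5 4.5 -0.6;1 -0.2 -0.8 2.2 -0.6 4.5 -0.6
1 -0.4 -0.7 2.2 -0.6 4.4 -0.6;1 -0.5 -0.8 2.1 -0.6 4.5 -0.6;1 -0.7 -0.8 2 -0.6 4.5 -0.5;1 -0.8 -0.9 2 -0.5 4.5 -0.6;1 -1 -0.8 1.9 -0.6 4.4 -0.6
1 -0.3 -0.5 2.3 -0.7 5 -0.7;1 -0.6 -0.6 2.2 -0.6 4.9 -0.6;1 -0.7 -0.5 2.2 -0.7 5 -0.7;1 -0.9 -0.7 2.1 -0.6 5 -0.6;1 -1 -0.6 2 -0.7 5 -0.7
1 -1.3 -0.7 1.9 -0.6 4.9 -0.6;1 -1.3 -0.7 1.8 -0.7 5 -0.7;1 -1.5 -0.7 1.6 -0.6 5 -0.6;1 -1.7 -0.8 1.5 -0.7 5 -0.7
```

Run:
```python
from plan import *
from fk import *
X=np.load('fk.npy'); s=X[9:].astype(int); x=X[:9]
for z in(-28,-20):
  for tilt in(0,5,10):
    R=down(1.665)*Ro.from_rotvec([0,tilt,0],degrees=True)
    P=np.array([341.2,-286.9,z])
    f=lambda q,q0:[*((fk(q,x,s)[0]-P)/10),*((fk(q,x,s)[1].inv()*R).as_rotvec()*10),*(.005*(q-q0))]
    r=[]
    for a in(.3,.7,1.):
        for b in(-.4,0,.4):
            q0=np.array([a,.75,b,2.15,.3,.4,.3]); zz=least_squares(f,q0,bounds=(LO,HI),args=(q0,)); r.append((zz.cost,zz.x))
    r.sort(key=lambda t:t[0]); print(z,tilt,round(r[0][0],4),r[0][1].round(2))
```

```text
-28 0 0.0 [ 0.8   0.78 -0.24  2.21  0.81  0.23 -0.07]
-28 5 0.0 [ 0.88  0.8  -0.27  2.15  0.45  0.31  0.34]
-28 10 0.0 [ 1.    0.84 -0.39  2.08  0.42  0.43  0.42]
-20 0 0.0 [ 0.79  0.76 -0.21  2.21  0.68  0.23  0.07]
-20 5 0.0 [ 0.89  0.78 -0.29  2.14  0.45  0.33  0.35]
-20 10 0.0 [ 1.01  0.82 -0.4   2.08  0.41  0.45  0.42]
```

Request:
move_arm(
  targets="1 -0.7 -2.9 0.1 0 0 0;1 -0.7 -2.8 0.1 0 0 0;1 -0.6 -2.9 0 0 0 0;1 -0.7 -2.8 0.1 0 0 0;1 -0.7 -2.9 0.1 0 0 0",
)

```text
clock: 46.22
eef_pos: [498.2, 84.8, 275.3]
tool_rot: [0.504, 1.568, -1.235]
force: [-0.9, 0.4, -0.0]
width: 85.6
gripper_force: 0.0
```

Request:
move_arm(
  targets="1 0.5 -0.7 2.2 -0.6 4.5 -0.6;1 0.2 -0.6 2.2 -0.6 4.4 -0.6;1 0.2 -0.7 2.2 -0.6 4.5 -0.5;1 -0.1 -0.7 2.2 -0.5 4.5 -0.6;1 -0.2 -0.8 2.2 -0.6 4.5 -0.6",
)

```text
clock: 46.63
eef_pos: [448.6, -17.7, 252.3]
tool_rot: [-3.042, 1.175, 1.556]
force: [0.6, -0.4, 1.6]
width: 85.4
gripper_force: 0.0
```

Request:
move_arm(
  targets="1 -0.4 -0.7 2.2 -0.6 4.4 -0.6;1 -0.5 -0.8 2.1 -0.6 4.5 -0.6;1 -0.7 -0.8 2 -0.6 4.5 -0.5;1 -0.8 -0.9 2 -0.5 4.5 -0.6;1 -1 -0.8 1.9 -0.6 4.4 -0.6",
)

```text
clock: 47.05
eef_pos: [398.7, -119.6, 230.1]
tool_rot: [-3.068, 0.782, 1.586]
force: [0.0, -0.3, 0.5]
width: 85.1
gripper_force: 0.0
```

Run:
```python
from plan import *
st()
```

```text
t 47.05 p [ 398.7 -119.6  230.1] rot [-3.068  0.782  1.586] F [ 0.  -0.3  0.5] w 85.1 gf 0.0 q [-0.91  0.58  0.74  2.15  0.49  0.86 -0.6 ]
```

Run:
```python
from place import *
D8=down(1.665)*Ro.from_rotvec([0,8,0],degrees=True); tz=D8.as_matrix()[:,2]; print(tz.round(3))
A=np.array([341.2,-286.9,18.]); T=A+46*tz; print(T)
plan([(T-100*tz,D8,1),(T,D8,1,6)])
```

```text
[-0.013  0.139 -0.99 ]
[ 340.59780321 -280.52642293  -27.55233116]
1 -0.1 -0.5 2.7 -0.6 5.8 -0.7;1 -0.4 -0.5 2.6 -0.6 5.9 -0.7;1 -0.7 -0.5 2.5 -0.6 5.8 -0.7;1 -0.9 -0.6 2.5 -0.6 5.9 -0.7;1 -1.1 -0.6 2.4 -0.6 5.8 -0.7
1 -1.4 -0.6 2.2 -0.6 5.9 -0.7;1 -1.6 -0.7 2.1 -0.6 5.8 -0.8;1 -1.7 -0.7 1.9 -0.6 5.9 -0.7;1 -2 -0.8 1.7 -0.6 5.8 -0.7;1 0 0 1.7 0 0 0
1 0 0 1.6 0 0 0;1 0 0 1.7 0 0 0;1 0 0 1.7 0 0 0;1 0 0 1.6 0 0 0;1 0 0 1.7 0 0 0
```

Request:
move_arm(
  targets="1 -0.1 -0.5 2.7 -0.6 5.8 -0.7;1 -0.4 -0.5 2.6 -0.6 5.9 -0.7;1 -0.7 -0.5 2.5 -0.6 5.8 -0.7;1 -0.9 -0.6 2.5 -0.6 5.9 -0.7;1 -1.1 -0.6 2.4 -0.6 5.8 -0.7",
)

```text
clock: 47.47
eef_pos: [369.9, -204.2, 153.5]
tool_rot: [-3.09, 0.336, 1.617]
force: [-0.4, -0.1, 0.4]
width: 85.5
gripper_force: 0.0
```

Request:
move_arm(
  targets="1 -1.4 -0.6 2.2 -0.6 5.9 -0.7;1 -1.6 -0.7 2.1 -0.6 5.8 -0.8;1 -1.7 -0.7 1.9 -0.6 5.9 -0.7;1 -2 -0.8 1.7 -0.6 5.8 -0.7;1 0 0 0 0 0 0",
)

```text
clock: 47.88
eef_pos: [348.1, -263.3, 115.0]
tool_rot: [-3.09, 0.091, 1.62]
force: [-0.6, -1.3, 0.3]
width: 85.5
gripper_force: 0.0
```

Request:
move_arm(
  targets="1 0 0 0 0 0 0;1 0 0 0 0 0 0;1 0 0 0 0 0 0",
)

```text
clock: 48.13
eef_pos: [354.1, -252.5, 115.5]
tool_rot: [-3.091, 0.091, 1.644]
force: [0.9, 0.4, -0.5]
width: 85.5
gripper_force: 0.0
```

Run:
```python
from place import *
st()
D8=down(1.665)*Ro.from_rotvec([0,8,0],degrees=True); T=np.array([340.6,-280.5,-27.5]);tz=D8.as_matrix()[:,2]
plan([(T-60*tz,D8,1,4),(T,D8,1,6)],dec=2)
```

```text
t 48.13 p [ 354.1 -252.5  115.5] rot [-3.091  0.091  1.644] F [ 0.9  0.4 -0.5] w 85.5 gf 0.0 q [0.36 0.46 0.14 2.19 0.09 0.49 0.48]
1 -0.69 -0.27 2.18 -0.72 3.29 -0.39;1 -0.81 -0.31 2.13 -0.72 3.29 -0.39;1 -0.93 -0.34 2.08 -0.72 3.29 -0.39;1 -1.05 -0.37 2.01 -0.72 3.29 -0.39;1 0 0 1 0 0 0
1 0 0 1 0 0 0;1 0 0 1 0 0 0;1 0 0 1 0 0 0;1 0 0 1 0 0 0;1 0 0 1 0 0 0
```

Request:
move_arm(
  targets="1 -0.69 -0.27 1.2 -0.72 3.3 -0.4;1 -0.81 -0.31 1.2 -0.72 3.3 -0.4;1 -0.93 -0.34 1.2 -0.72 3.3 -0.4;1 -1.05 -0.37 1.2 -0.72 3.3 -0.4;1 0 0 0 0 0 0",
)

```text
clock: 48.55
eef_pos: [341.1, -293.1, 65.9]
tool_rot: [-3.14, -0.14, 1.659]
force: [-0.1, -0.3, -0.4]
width: 85.5
gripper_force: 0.0
```

Request:
move_arm(
  targets="1 0 0 0 0 0 0;1 0 0 0 0 0 0;1 0 0 0 0 0 0",
)

```text
clock: 48.8
eef_pos: [343.7, -287.6, 68.4]
tool_rot: [3.141, -0.14, 1.668]
force: [-0.4, -1.7, -0.3]
width: 85.2
gripper_force: 0.0
```

Run:
```python
from place import *
st()
D8=down(1.665)*Ro.from_rotvec([0,8,0],degrees=True); T=np.array([340.6,-280.5,-27.5]);tz=D8.as_matrix()[:,2]
plan([(T-60*tz,D8,1,4),(T,D8,1,6)],dec=2)
```

```text
t 48.8 p [ 343.7 -287.6   68.4] rot [ 3.141 -0.14   1.668] F [-0.4 -1.7 -0.3] w 85.2 gf 0.0 q [ 0.79  0.61 -0.1   2.08 -0.07  0.56  0.86]
1 -0.15 -0.06 0.9 0 0 0.05;1 -0.15 -0.06 0.9 0.01 0 0.05;1 -0.15 -0.06 0.9 0 0 0.04;1 -0.15 -0.06 0.9 0 -0.01 0.05;1 0 0 1 0 0 0
1 0 0 1 0 0 0;1 0 0 1 0 0 0;1 0 0 1 0 0 0;1 0 0 1 0 0 0;1 0 0 1 0 0 0
```

Request:
move_arm(
  targets="1 -0.3 -0.1 1.8 0 0 0.1;1 -0.3 -0.1 1.8 0 0 0.1;1 0 0 1.2 0 0 0;1 0 0 1.2 0 0 0;1 0 0 1.2 0 0 0",
)

```text
clock: 49.22
eef_pos: [341.4, -284.4, -4.1]
tool_rot: [3.141, -0.139, 1.664]
force: [-0.1, 0.2, 0.5]
width: 85.5
gripper_force: 0.0
```

Request:
move_arm(
  targets="1 0 0 1.2 0 0 0;1 0 0 1 0 0 0;1 0 0 0 0 0 0;1 0 0 0 0 0 0;1 0 0 0 0 0 0",
)

```text
clock: 49.63
eef_pos: [340.6, -282.8, -25.4]
tool_rot: [3.141, -0.139, 1.661]
force: [0.4, 0.4, -0.5]
width: 85.5
gripper_force: 0.0
```

Run:
```python
from place import *
st()
D8=down(1.665)*Ro.from_rotvec([0,8,0],degrees=True); T=np.array([340.6,-280.5,-27.5])
plan([(T,D8,1,1)],dec=2)
```

```text
t 49.63 p [ 340.6 -282.8  -25.4] rot [ 3.141 -0.139  1.661] F [ 0.4  0.4 -0.5] w 85.5 gf 0.0 q [ 0.79  0.79 -0.11  2.13 -0.07  0.33  0.87]
1 0.2 0.02 0.24 0.08 0.02 -0.22
```

Request:
move_arm(
  targets="1 0.2 0 0.15 0 0 -0.2;1 0 0 0 0 0 0;-1 0 0 0 0 0 0;-1 0 0 0 0 0 0;-1 0 0 0 0 0 0",
)

```text
clock: 50.05
eef_pos: [339.8, -281.0, -27.1]
tool_rot: [3.141, -0.14, 1.663]
force: [-1.5, -0.4, 1.0]
width: 51.7
gripper_force: 0.0
```

Request:
move_arm(
  targets="-1 0 0 0 0 0 0;-1 0 0 0 0 0 0;-1 0 0 0 0 0 0;-1 0 0 0 0 0 0;-1 0 0 0 0 0 0",
)

```text
clock: 50.47
eef_pos: [339.9, -281.0, -26.9]
tool_rot: [3.14, -0.14, 1.663]
force: [0.1, -0.5, 5.6]
width: 35.0
gripper_force: 60.0
```

Run:
```python
from place import *
st(); p,R=cur(); tz=R.as_matrix()[:,2]
dep=(p[2]-18)/tz[2]; g=p-dep*tz; w=np.array([np.cos(-1.477),np.sin(-1.477)])
print('depth',dep,'grip along',(g[:2]-[341.8,-292.9])@w)
G=R*Ro.from_rotvec([0,-90,0],degrees=True); H=R*Ro.from_rotvec([0,-45,0],degrees=True)
plan([(p+[5,5,105],R,-1,6),((380,-230,170),H,-1,10),((430,-170,240),G,-1,10)])
```

```text
t 50.47 p [ 339.9 -281.   -26.9] rot [ 3.14  -0.14   1.663] F [ 0.1 -0.5  5.6] w 35.0 gf 60.0 q [ 0.78  0.79 -0.11  2.13 -0.07  0.32  0.87]
depth 45.33094609436782 grip along -5.6682065380328694
-1 0.3 0.1 -1.7 0 0 0;-1 0.3 0.1 -1.7 0 0 0;-1 0.4 0.1 -1.8 0 0 0;-1 0.3 0.1 -1.7 0 0 0;-1 0.3 0.1 -1.7 0 0 0
-1 0.3 0.1 -1.7 0 0 0;-1 0.6 0.4 -0.9 0 -4.5 0;-1 0.4 0.4 -0.8 0 -4.5 0;-1 0.4 0.4 -1 0 -4.5 0;-1 0.4 0.4 -0.9 0 -4.5 0
-1 0.2 0.3 -1 0 -4.5 0;-1 0.2 0.4 -1 0 -4.5 0;-1 0.1 0.4 -1 0 -4.5 0;-1 0 0.4 -1.1 0 -4.5 0;-1 0 0.4 -1 0 -4.5 0
-1 -0.1 0.4 -1 0 -4.5 0;-1 0 0.6 -0.9 0 -4.5 0;-1 0 0.5 -0.9 0 -4.5 0;-1 -0.2 0.6 -0.9 0 -4.5 0;-1 -0.1 0.5 -0.8 0 -4.5 0
-1 -0.3 0.6 -0.9 0 -4.5 0;-1 -0.3 0.5 -0.8 0 -4.5 0;-1 -0.4 0.6 -0.8 0 -4.5 0;-1 -0.5 0.5 -0.7 0 -4.5 0;-1 -0.5 0.6 -0.8 0 -4.5 0
-1 -0.5 0.5 -0.7 0 -4.5 0
```

Request:
move_arm(
  targets="-1 0.2 0.1 -1 0 0 0;-1 0.3 0.1 -1.7 0 0 0;-1 0.4 0.1 -1.8 0 0 0;-1 0.3 0.1 -2 0 0 0;-1 0.4 0.1 -2 0 0 0",
)

```text
clock: 50.88
eef_pos: [343.9, -276.0, 60.2]
tool_rot: [3.141, -0.141, 1.663]
force: [0.2, -1.2, -1.8]
width: 34.8
gripper_force: 60.1
```

Request:
move_arm(
  targets="-1 0.3 0.1 -1.7 0 0 0;-1 0.6 0.4 -0.9 0 -4.5 0;-1 0.4 0.4 -0.8 0 -4.5 0;-1 0.4 0.4 -1 0 -4.5 0;-1 0.4 0.4 -0.9 0 -4.5 0",
)

```text
clock: 51.3
eef_pos: [359.0, -257.3, 113.2]
tool_rot: [3.139, 0.169, 1.661]
force: [0.4, -0.0, -3.0]
width: 35.2
gripper_force: 60.1
```

Request:
move_arm(
  targets="-1 0.2 0.3 -1 0 -4.5 0;-1 0.2 0.4 -1 0 -4.5 0;-1 0.1 0.4 -1 0 -4.5 0;-1 0 0.4 -1.1 0 -4.5 0;-1 0 0.4 -1 0 -4.5 0",
)

```text
clock: 51.72
eef_pos: [373.0, -239.6, 152.4]
tool_rot: [-3.138, 0.506, 1.662]
force: [0.5, -0.4, -3.1]
width: 35.0
gripper_force: 60.2
```

```bash
python3 -c "
from place import *
st()"
```

```text
t 51.72 p [ 373.  -239.6  152.4] rot [-3.138  0.506  1.662] F [ 0.5 -0.4 -3.1] w 35.0 gf 60.2 q [-0.48  0.54  0.8   2.38  0.47  0.24 -0.14]
```

Run:
```python
from place import *
p,R=cur(); RP8=RP*Ro.from_rotvec([0,8,0],degrees=True)
ang=np.degrees(np.arccos(-R.as_matrix()[2,2])); print(ang)
D8=down(1.663)*Ro.from_rotvec([0,8,0],degrees=True); G=D8*Ro.from_rotvec([0,-90,0],degrees=True)
plan([((440,-210,190),R*Ro.from_rotvec([0,-8,0],degrees=True),-1,5),((500,-150,262),G,-1,11)])
```

```text
29.008267905658467
-1 0 1.4 -0.9 0 -1.6 0;-1 0.1 1.4 -0.9 0 -1.6 0;-1 0 1.4 -0.9 0 -1.6 0;-1 -0.1 1.3 -0.9 0 -1.6 0;-1 0 1.4 -0.8 0 -1.6 0
-1 0 0.6 -0.8 0 -4.1 0;-1 -0.1 0.6 -0.8 0 -4.1 0;-1 -0.1 0.6 -0.9 -0.1 -4.1 0;-1 -0.2 0.6 -0.8 0 -4.1 0;-1 -0.2 0.6 -0.8 0 -4.1 0
-1 -0.3 0.6 -0.7 0 -4 0;-1 -0.3 0.6 -0.8 0 -4.1 0.1;-1 -0.4 0.5 -0.7 0 -4.1 0;-1 -0.5 0.6 -0.7 -0.1 -4.1 0;-1 -0.5 0.6 -0.7 0 -4.1 0
-1 -0.5 0.6 -0.6 0 -4.1 0
```

Request:
move_arm(
  targets="-1 0 1.4 -0.9 0 -1.6 0;-1 0.1 1.4 -0.9 0 -1.6 0;-1 0 1.4 -0.9 0 -1.6 0;-1 -0.1 1.3 -0.9 0 -1.6 0;-1 0 1.4 -0.8 0 -1.6 0",
)

```text
clock: 52.13
eef_pos: [439.9, -209.2, 188.5]
tool_rot: [-3.135, 0.643, 1.666]
force: [0.3, 0.7, -2.6]
width: 35.0
gripper_force: 60.3
```

Request:
move_arm(
  targets="-1 0 0.6 -0.8 0 -4.1 0;-1 -0.1 0.6 -0.8 0 -4.1 0;-1 -0.1 0.6 -0.9 -0.1 -4.1 0;-1 -0.2 0.6 -0.8 0 -4.1 0;-1 -0.2 0.6 -0.8 0 -4.1 0",
)

```text
clock: 52.55
eef_pos: [467.9, -181.4, 221.3]
tool_rot: [-3.135, 1.003, 1.67]
force: [0.1, 0.4, -2.4]
width: 35.0
gripper_force: 60.4
```

Request:
move_arm(
  targets="-1 -0.3 0.6 -0.7 0 -4 0;-1 -0.3 0.6 -0.8 0 -4.1 0.1;-1 -0.4 0.5 -0.7 0 -4.1 0;-1 -0.5 0.6 -0.7 -0.1 -4.1 0;-1 -0.5 0.6 -0.7 0 -4.1 0",
)

```text
clock: 52.97
eef_pos: [494.6, -154.1, 253.7]
tool_rot: [-3.131, 1.358, 1.676]
force: [0.6, -0.3, -1.1]
width: 35.2
gripper_force: 60.4
```

```bash
cat >> place.py <<'E'
RP8=RP*Ro.from_rotvec([0,8,0],degrees=True)
def tcp8(yv,zg,dep=45.3,xv=.6,dx=0):   # zg: height of the grip point on the peg's axis
    g=np.r_[SEAT+(xv+dx)*e+(yv-.8)*u,zg]; return g+dep*RP8.as_matrix()[:,2]
E
python3 - <<'E'
from place import *
st()
plan([(tcp8(36,275,dx=-110),RP8,-1),(tcp8(36,270),RP8,-1)])
print(RP8.as_matrix().round(3))
E
```

```text
t 52.97 p [ 494.6 -154.1  253.7] rot [-3.131  1.358  1.676] F [ 0.6 -0.3 -1.1] w 35.2 gf 60.4 q [-1.13  1.24  1.13  2.07  0.46  0.67 -0.6 ]
-1 0.4 0.8 -3.2 2.4 -0.7 0.5;-1 0.4 0.7 -3.2 2.4 -0.7 0.4;-1 0.4 0.6 -3.3 2.5 -0.7 0.5;-1 0.3 0.4 -3.3 2.4 -0.7 0.4;-1 0.3 0.3 -3.3 2.4 -0.7 0.5
-1 0.3 0.1 -3.3 2.4 -0.6 0.4;-1 0.1 2.7 0 0 0 0;-1 0.1 2.8 0 0 0 0;-1 0.1 2.7 0.1 0 0 0;-1 0.2 2.8 0 0 0 0
[[ 0.023  0.987 -0.161]
 [ 0.137 -0.162 -0.977]
 [-0.99  -0.    -0.139]]
```

Request:
move_arm(
  targets="-1 0.4 0.8 -2 2.4 -0.7 0.5;-1 0.4 0.7 -3.2 2.4 -0.7 0.4;-1 0.4 0.6 -3.3 2.5 -0.7 0.5;-1 0.3 0.4 -3.3 2.4 -0.7 0.4;-1 0.3 0.3 -3.3 2.4 -0.7 0.5",
)

```text
clock: 53.38
eef_pos: [521.8, -0.4, 263.5]
tool_rot: [-3.122, 1.416, 1.467]
force: [1.7, -0.2, -2.2]
width: 35.0
gripper_force: 60.7
```

Request:
move_arm(
  targets="-1 0.3 0.1 -3.3 2.4 -0.6 0.4;-1 0 0 -1.2 0 0 0;-1 0 0 0 0 0 0;-1 0 0 0 0 0 0",
)

```text
clock: 53.72
eef_pos: [529.0, 41.7, 267.4]
tool_rot: [-3.131, 1.427, 1.418]
force: [-0.6, -0.6, -1.3]
width: 35.0
gripper_force: 60.8
```

Run:
```python
from place import *
st()
plan([(tcp8(36,270),RP8,-1),(tcp8(36,235),RP8,-1,3)],dec=2)
```

```text
t 53.72 p [529.   41.7 267.4] rot [-3.131  1.427  1.418] F [-0.6 -0.6 -1.3] w 35.0 gf 60.8 q [-1.11  1.3   1.03  1.43  0.25  1.52 -0.47]
-1 0.09 2.67 0.01 -0.01 -0.05 0.02;-1 0.09 2.68 0 -0.01 -0.06 0.02;-1 0.09 2.67 0.01 0 -0.05 0.02;-1 0.09 2.68 0.01 -0.01 -0.06 0.03;-1 1.16 0 0.16 0 0 0
-1 1.15 0 0.16 0 0 0;-1 1.16 0 0.17 0 0 0
```

Request:
move_arm(
  targets="-1 0.1 2 0 0 0 0;-1 0.1 2.7 0 0 0 0;-1 0.1 2.7 0 0 0 0;-1 0.1 2.4 0 0 0 0;-1 0 0.9 0 0 0 0",
)

```text
clock: 54.13
eef_pos: [635.7, 21.1, 264.2]
tool_rot: [-3.138, 1.429, 1.407]
force: [-1.3, -1.1, -1.6]
width: 34.9
gripper_force: 60.7
```

Request:
move_arm(
  targets="-1 1.1 0 0.15 0 0 0;-1 1.1 0 0.15 0 0 0;-1 1.1 0 0.15 0 0 0;-1 0 0 0 0 0 0;-1 0 0 0 0 0 0",
)

```text
clock: 54.55
eef_pos: [633.7, 25.1, 229.6]
tool_rot: [-3.119, 1.43, 1.429]
force: [-0.3, 0.2, -1.7]
width: 35.0
gripper_force: 60.7
```

```bash
cat > chk8.py <<'E'
from place import *
import sys
zg=float(sys.argv[1])
st(); plan([(tcp8(36,zg),RP8,-1,2)],dec=2); p,R=cur(); M=R.as_matrix(); g=p-45.3*M[:,2]
up=-(R*Ro.from_rotvec([0,-8,0],degrees=True)).as_matrix()[:,0]
print('peg up',up.round(3),'grip z',g[2].round(1),'xv,yv',((g[:2]-SEAT)@e).round(1),((g[:2]-SEAT)@u).round(1))
c=cam('top'); im=c['im'].astype(int); pr=proj(c,g+27.7*up); print('pred head top',pr.round(1))
m=((im.min(2)>150)&(im.max(2)-im.min(2)<40)).astype(np.uint8); n,l,s,ce=cv2.connectedComponentsWithStats(m)
for i in range(1,n):
    if s[i,4]>15 and np.linalg.norm(ce[i]-pr)<40: print(s[i],ce[i].round(1))
E
python3 chk8.py 225
```

```text
t 54.55 p [633.7  25.1 229.6] rot [-3.119  1.43   1.429] F [-0.3  0.2 -1.7] w 35.0 gf 60.7 q [-0.92  1.41  1.01  1.12  0.25  1.6  -0.42]
-1 0.54 0.05 0.1 -0.03 -0.02 0.09;-1 0.54 0.05 0.09 -0.04 -0.03 0.08
peg up [ 0.003 -0.001  1.   ] grip z 236.0 xv,yv -0.3 35.6
pred head top [244.2 129.1]
[237 122  64  36 854] [266.9 139.6]
[234 136  11   4  16] [238.4 137.5]
[229 142   8   5  31] [232.9 143.7]
```

Request:
move_arm(
  targets="-1 0.5 0.07 0.08 0 0 0.1;-1 0.4 0 0.06 0 0 0;-1 0 0 0 0 0 0;-1 0 0 0 0 0 0",
)

```text
clock: 54.93
eef_pos: [635.4, 24.3, 221.8]
tool_rot: [3.135, 1.429, 1.4]
force: [0.2, 0.8, -1.4]
width: 35.1
gripper_force: 60.7
```

Request:
move_arm(
  targets="-1 0.2 0 0.03 0 0 0;-1 0 0 0 0 0 0;-1 0 0 0 0 0 0",
)

```text
clock: 55.18
eef_pos: [635.5, 24.2, 220.0]
tool_rot: [3.133, 1.429, 1.398]
force: [0.0, -0.5, -1.8]
width: 35.1
gripper_force: 60.7
```

```bash
python3 chk8.py 221
```

```text
t 55.18 p [635.5  24.2 220. ] rot [3.133 1.429 1.398] F [ 0.  -0.5 -1.8] w 35.1 gf 60.7 q [-0.92  1.43  1.01  1.12  0.24  1.6  -0.43]
-1 0.26 -0.05 0.03 -0.04 -0.06 -0.04;-1 0.26 -0.04 0.02 -0.03 -0.06 -0.04
peg up [-0.002 -0.002  1.   ] grip z 226.4 xv,yv 1.6 35.0
pred head top [244.6 129.8]
[237 123  64  35 846] [267.1 139.7]
[230 142   8   5  31] [233.6 143.9]
```

Request:
move_arm(
  targets="-1 0.25 -0.08 0.03 0 0 0;-1 0 0 0 0 0 0;-1 0 0 0 0 0 0",
)

```text
clock: 55.48
eef_pos: [634.6, 24.5, 217.2]
tool_rot: [3.136, 1.429, 1.401]
force: [-0.3, -0.2, -2.9]
width: 35.5
gripper_force: 60.7
```

Request:
move_arm(
  targets="-1 0.12 0 0.02 0 0 0;-1 0 0 0 0 0 0;-1 0 0 0 0 0 0",
)

```text
clock: 55.73
eef_pos: [634.8, 24.4, 216.3]
tool_rot: [3.132, 1.429, 1.397]
force: [-0.6, -0.6, -1.2]
width: 35.2
gripper_force: 60.8
```

Request:
move_arm(
  targets="-1 0.1 0 0.01 0 0 0;-1 0 0 0 0 0 0;-1 0 0 0 0 0 0",
)

```text
clock: 55.98
eef_pos: [634.7, 24.4, 216.4]
tool_rot: [3.126, 1.431, 1.391]
force: [-0.0, 1.0, 1.9]
width: 34.6
gripper_force: 60.9
```

Request:
move_arm(
  targets="-1 0.07 0 0.01 0 0 0;-1 0 0 0 0 0 0;-1 0 0 0 0 0 0;-1 0 0 0 0 0 0",
)

```text
clock: 56.32
eef_pos: [634.7, 24.4, 216.4]
tool_rot: [3.122, 1.431, 1.387]
force: [-1.3, 1.6, 5.4]
width: 35.0
gripper_force: 61.0
```

Request:
move_arm(
  targets="-1 -0.07 0 0 0 0 0;-1 0 0 0 0 0 0;-0.1 0 0 0 0 0 0;-0.1 0 0 0 0 0 0;0.2 0 0 0 0 0 0",
)

```text
clock: 56.73
eef_pos: [634.6, 24.3, 214.1]
tool_rot: [3.14, 1.428, 1.405]
force: [-0.3, -0.1, -0.6]
width: 49.2
gripper_force: 0.0
```

Request:
move_arm(
  targets="0.5 0 0 0 0 0 0;0.5 0 0 0 0 0 0;0.5 0 0 -1 0 0 0;0.5 0 0 -2 0 0 0;0.5 0 0 -3 0 0 0",
)

```text
clock: 57.15
eef_pos: [643.2, 81.4, 223.9]
tool_rot: [3.141, 1.431, 1.401]
force: [0.8, 0.4, -0.2]
width: 64.3
gripper_force: 0.0
```

Request:
move_arm(
  targets="0.5 0 0 -3.5 0 0 0;0.5 0 0 -3.5 0 0 0;0.5 0 0 -2 0 0 0;0.5 0 0 0 0 0 0;0.5 0 0 0 0 0 0",
)

```text
clock: 57.57
eef_pos: [654.1, 158.0, 236.0]
tool_rot: [3.106, 1.432, 1.372]
force: [-0.3, -0.3, -0.7]
width: 63.8
gripper_force: 0.0
```

Run:
```python
from place import *
st()
T=cam('top');S=cam('side')
a=T['im'][100:200,195:315];b=S['im'][90:250,170:290]
a=cv2.resize(a,None,fx=3.3,fy=5,interpolation=cv2.INTER_CUBIC)[:,:];b=cv2.resize(b,(400,500),interpolation=cv2.INTER_CUBIC)
for c,nm in((T,'top'),(S,'side')):
    for y in(-108,-36,36): print(nm,y,'head top',proj(c,[*(SEAT+.6*e+(y-.8)*u),248]).round(1),'foot',proj(c,[*(SEAT+.6*e+(y-.8)*u),144]).round(1))
save('final.png',np.hstack([a[:500],b]))
```

```text
t 57.57 p [654.1 158.  236. ] rot [3.106 1.432 1.372] F [-0.3 -0.3 -0.7] w 63.8 gf 0.0 q [-0.91  1.55  1.23  0.65  0.05  1.98 -0.28]
top -108 head top [293.3 140.2] foot [289.5 150.8]
top -36 head top [268.8 135.5] foot [267.2 146.5]
top 36 head top [244.5 130.8] foot [245.  142.2]
side -108 head top [237.4 135.2] foot [237.9 160.1]
side -36 head top [222.5 145.9] foot [224.  171.1]
side 36 head top [206.6 157.5] foot [209.1 182.8]
```

View pics/final.png

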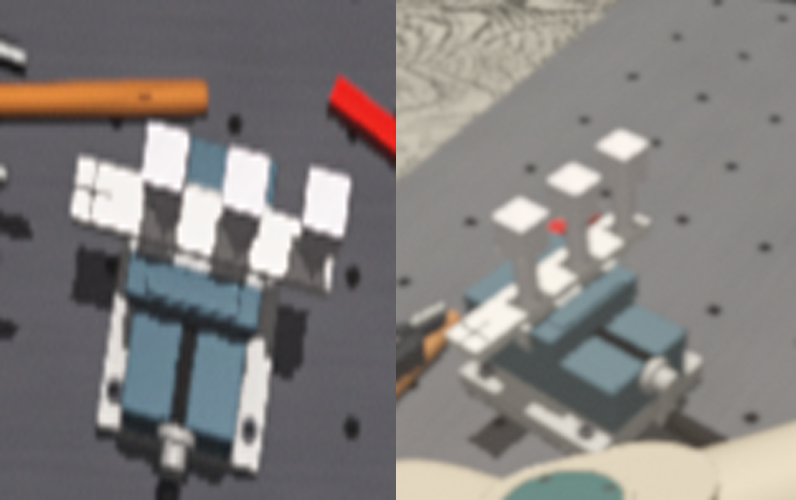

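Request:
move_arm(
  targets="0.5 -1 0 -1 0 0 0;0.5 -2 -1 0 0 0 0;0.5 -2 -2 0 0 0 0;0.5 0 -2 0 0 0 0;0.5 0 0 0 0 0 0",
)

```text
clock: 58.08
eef_pos: [599.1, 166.4, 287.0]
tool_rot: [3.134, 1.425, 1.402]
force: [-0.9, 1.1, -0.5]
width: 64.1
gripper_force: 0.0
```

Request:
move_arm(
  targets="0.5 0 0 0 0 0 0;0.5 0 0 0 0 0 0;0.5 0 0 0 0 0 0;0.5 0 0 0 0 0 0;0.5 0 0 0 0 0 0",
)

```text
clock: 58.5
eef_pos: [602.9, 164.5, 285.6]
tool_rot: [3.126, 1.428, 1.396]
force: [0.2, 0.2, 0.7]
width: 63.9
gripper_force: 0.0
```

Run:
```python
from head import *
st(); heads(); print(order.finish_job())
```

```text
t 58.5 p [602.9 164.5 285.6] rot [3.126 1.428 1.396] F [0.2 0.2 0.7] w 63.9 gf 0.0 q [-1.05  1.49  1.32  0.89  0.02  1.89 -0.2 ]
blob 1191 xv -18.7 yv -8.2 [26.  34.2 85.8 33.8]
blob 45 xv -106.5 yv 55.8 [37.2 68.8  6.  11.2]
[293.3 140.2] [268.8 135.5] [244.5 130.8] [220.1 126.1] 
the job is handed in; nothing more can be done
None
```

The bar is clamped tight in the vise, and the three pegs present stand upright on crosses 0, 1 and 2, within about 2 mm in the last picture. I handed the job in at 58.5 s with the arm clear; the hand-in gave no verdict.

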